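Lock the jaw row and shut the bypass door

ROBOT

A 6-joint arm with a two-finger parallel gripper is mounted at the origin on the work surface. World frame = base frame: x ahead of the robot, y to its left, z up, the work surface at z = 0. Lengths are in m, angles in rad, forces in N, time in s.
With the tool pointing down it reaches from about 0.425 to 0.95 m from the base axis. Payload 3.5 kg.
Tool frame: the origin (TCP) lies midway between the tips of the shut fingers; the grasp point (between the pads) lies 19 mm behind it (ctrl.hold_point_z is the distance from the TCP to the grasp point, in m); z points along the fingers, y is the line along which they close (so a half turn about z gives the same grasp; the last joint's range is limited). The gripper opens to 85 mm and grips with 20 to 120 N. Pads are 22 mm wide; open, the fingers measure 114 mm over their backs; the gripper's body (76 mm by 85 mm) begins 54 mm behind the grasp point. The pads swing forward as they close: fully open they stand 13 mm farther back than shut.
Start: joints at [1.166, 0.286, 1.577, -0, 1.279, -0.15], TCP at [0.17, 0.653, 0.231] pointing down, gripper open.
Joint ranges: [-2.77, 2.77], [-0.9, 2.22], [0.21, 2.48], [-1.53, 4.67], [0.24, 2.81], [-2.84, 2.84]. Speed limits (rad/s): [2.79, 2.79, 3.14, 3.14, 3.14, 3.14].

INTERFACE

Orientations are given as a unit quaternion [x, y, z, w].
In Python, from plant import readout, cams, sign_off, ctrl gives the robot as it stands. The module is installed in compiled form; this text tells all that it offers.
- The arm moves only by the tool step_arm, never from a script. Its argument "increments" is a list of rows, each a list of 2 entries, a list of its own where there are three numbers: the shift along the world's x, y, z in mm, then the turn, a rotation vector about the world's x, y, z in rad. In form: [[[x, y, z], [rx, ry, rz]], ...]. A call has 1 to 8 rows; each row shifts and turns the commanded pose from where the row before left it; what a row does not reach is not made up. A row lasts 1/12 s, in which the tool goes at most 41.7 mm and 7.16 degrees, less where a joint would pass 70% of its speed; a pose out of reach is approached as far as the arm can. A call is refused whole if a number of a shift passes 41.7 or a number of a turn 0.125, either way. A call with a gripper value outside its range is refused whole. "fingers" is the opening, from -1 (shut) to 1 (fully open), set as the call begins (left out, the last holds). The fingers move at their own pace and stop on an object; "grip_force" is the grip in N (left out, the last holds). Time passes only in rows, so rows that do not move let the fingers close. It gives the time, the measured TCP pose, the force, the opening and the grip force at its end, in the units of the state.
- readout.get_state(): the state, without advancing time (a new reading comes with each control period).
- cams.read_camera(name): name is "scene" or "side" or "wrist"; returns the picture (480x640x3 uint8, red, green, blue); there is no depth.
- cams.get_calibration(name): a dict with "fx", "fy", "cx", "cy" (pixels), "distortion" ([k1, k2, p1, p2, k3] as OpenCV has them; the pictures are not rectified), "eye" and "rotation" of the camera in the world; the wrist camera has in their place "T_tool_cam" (4x4, takes a point from camera to tool coordinates, whose origin is the TCP and whose axes are the flange's). Camera axes: x right, y up, looking along -z (the intrinsics and any distortion apply to the point x, -y, -z); pixel columns grow to the right and rows downward; lengths in m; the calibration is good to about 2 mm. A picture is of the moment at which its call begins: read the wrist's pose just before it. get_calibration takes no time and is no camera call.
- sign_off(): hands the job in; it is judged then, once.
The state is a dict: "time": time; "qpos": joint angles; "dq": joint speeds; "joint_efforts": joint torques, N m; "eef_pos": TCP position; "tcp_rot": TCP orientation; "contact_force": force on the tool from outside, world axes, zero at the start; "wrist_torque": the same for the moment, N m; "opening": opening from 0.0 (shut) to 1.0 (fully open); "finger_force": force on a finger pad.
Only numpy, scipy, OpenCV 4.12 (cv2) and the standard library are available. Lean on these libraries where they do the work, as an engineer would, in place of code of your own. Each camera call takes 0.05 s, during which the arm holds its last target. There are 200 camera calls.

TASK

Clear everything lying on the cabinet's closed left-hand door into the red bin, then slide that door fully open beneath its neighbour. Set the two loose jaw blocks into the row with the block already there, packed close together against the end wall, and drive the wedge, its upright face against the steel lug, down into the last gap so that the row is locked tight. Finally slide the door fully shut again, leaving the neighbouring door closed and the tape roll and the can undisturbed.

Things in the scene. Friction and masses are not known exactly. Their poses are not given: they have to be found in the camera images.
- cabinet: Low grey parts cabinet on the bench, 160 (x) x 384 (y) x 80 mm high; fixed, placed and turned anew each time. Origin: centre of its underside; x away from the robot, y to its left along the door track. Two level sheet doors on a double track close its top; under the left-hand (+y) one is the bay: floor at z = 8, x -72 to 72, y 4 to 184 mm. Side walls rise to z = 80 mm.
- row_end (a point): Foot of the bay's end wall at the middle of the row: cabinet (0, 184, 8) mm, axes as the cabinet's. The row runs from here along -y at cabinet x = 0, between two guide rails 8 mm high, 4 mm thick, inner faces at x = -28 and 28. Three 30 mm blocks packed against the wall have their centres at cabinet y = 169, 139 and 109 mm.
- lug_face (a point): Foot of the row-side face of the fixed steel lug that ends the row: cabinet (0, 70.5, 8) mm, axes as the cabinet's. The lug is 46 (x) x 12 (y) x 56 mm high above the bay floor. Between it and three packed blocks remains a gap of 23.5 mm for the wedge.
- door (a joint): Travel (m) of the left-hand door, on the lower track: 0 = shut, 0.140 = fully open (end stop), moving to the cabinet's -y beneath its neighbour. Friction 1.5 N, stays where left. Aluminium sheet, top face at cabinet z = 72 mm. Open, it still covers the bay up to y = 44 mm. Things lying on it would be caught by the neighbour's edge (cabinet y = 12, z = 75 to 79 mm).
- door_handle (a point): Middle of the top of the left-hand door's black bar handle, 36 (x) x 12 (y) x 20 mm high, standing on the door; with the door shut it is at cabinet (0, 165, 92) mm. Its axes are the cabinet's.
- neighbour (a joint): Sliding travel (m) of the neighbouring, upper door: 0 = shut, grows as it slides towards the cabinet's +y up to 0.140. Friction about 2.5 N. Its top face is at cabinet z = 79 mm. Leave it shut.
- neighbour_handle (a point): Middle of the top of the neighbouring door's identical bar handle, at cabinet (0, -165, 99) mm when shut.
- block_seated: Aluminium jaw block, 46 (x) x 30 (y) x 40 mm high, 150 g nominal, two dark bolt holes in its top; already standing in the bay's row with its 46 mm side across the row, a few mm off the end wall, hidden until the door is opened. Origin: centre of its underside, z up.
- block_a: Loose jaw block like block_seated (46 x 30 x 40 mm), upright on the bench to the robot's right. Origin: centre of its underside; x along the 46 mm side. It belongs in the row with its 46 mm side across the row.
- block_b: Loose jaw block exactly like block_a, also on the bench; the order in the row does not matter.
- wedge: Dark wood wedge, 52 mm long (x), 48 high, standing on its narrow foot on the neighbouring door; 16 mm thick at the foot (y -8 to 8), 28 at the top (y -8 to 20): -y face upright, +y face sloping. About 45 g. Origin: centre of the foot. It goes foot down between last block and lug, upright face to the lug (as it stands); pressed with about 20 N it jams with some 8 mm under its foot.
- socket: Plain steel hex-drive socket, a cylinder 26 mm in diameter, 36 mm high, upright on the left-hand door. Origin: centre of its underside. May be absent (None).
- bushing: Flanged brass bushing, flange 32 mm in diameter and 8 mm high below, body 22 mm in diameter above, 30 mm high in all, upright on the left-hand door. Origin: centre of its underside. May be absent (None).
- vee: Small dark steel vee block, 36 (x) x 22 (y) x 28 mm high with a 12 mm wide, 10 mm deep notch across the middle of its top, on the left-hand door. Origin: centre of its underside. May be absent (None).
- bin: Open red plastic bin, 130 (x) x 100 (y) x 55 mm high, 4 mm walls, fixed on the bench to the robot's left. Origin: centre of its underside.
- tape: Roll of tape lying flat on the bench, 90 mm in diameter, 24 mm high. Bystander: leave it alone. Origin: centre of its underside.
- can: Grey can standing on the bench, 54 mm in diameter, 100 mm high. Bystander: leave it alone. Origin: centre of its underside.
There are look-alikes about, which are no part of the job. What is shaped like the vee but green or orange is not meant.

How it is judged:
By the outcome, as a careful person would: the job done as asked, in the order asked, and still so for the second after the job is handed in, with the robot touching nothing.
Of socket, bushing, vee only 1 to 3 are there at a start; the rules pass over those that are not, and their reading is None.
At some moment in a run one of block_a, block_b may be knocked a few centimetres aside while the robot is not near it.
It also fails if it takes over 192 s, if anything falls off the work surface, if the arm or the gripper's body presses on something with over 40 N, if the wrist force passes 120 N, or if a joint passes its speed limit or range.

## Working session

There is one attempt and no reset: what is moved stays moved. The work goes in short steps, Python scripts to look and compute and a tool call to move; the robot and the scene stay as the last step left them, time stands still between calls to the robot, and variables do not carry over. Pictures are saved under pics/ and viewed, at most 17 in all, crops included, and the job is handed in when it is done.

Besides the shell and the picture viewer there is one more tool, called after "Request:" by a JSON object that holds its "name" and its "arguments". step_arm: Moves the arm, as the interface text tells. Its arguments: {"type":"object","properties":{"increments":{"type":"array","items":{"type":"array"}},"fingers":{"type":"number"},"grip_force":{"type":"number"}},"required":["increments"]}

```bash
mkdir -p pics; cat > h.py <<'E'
import numpy as np, cv2
from plant import readout, cams, sign_off, ctrl
from scipy.spatial.transform import Rotation as R
def cal(n):
    c=cams.get_calibration(n); K=np.array([[c['fx'],0,c['cx']],[0,c['fy'],c['cy']],[0,0,1]]); D=np.array(c['distortion'],float)
    if n=='wrist':
        s=readout.get_state(); T=np.eye(4); T[:3,:3]=R.from_quat(s['tcp_rot']).as_matrix(); T[:3,3]=s['eef_pos']
        T=T@np.array(c['T_tool_cam']); return K,D,T[:3,3],T[:3,:3]
    return K,D,np.array(c['eye']),np.array(c['rotation'])
def shot(n,f):
    C=cal(n); im=cams.read_camera(n); cv2.imwrite('pics/'+f+'.png',im[:,:,::-1]); np.savez('pics/'+f+'.npz',K=C[0],D=C[1],e=C[2],R=C[3]); return im
def load(f):
    z=np.load('pics/'+f+'.npz'); return z['K'],z['D'],z['e'],z['R']
def ray(C,uv):
    K,D,e,Rm=C; p=cv2.undistortPoints(np.array(uv,float).reshape(-1,1,2),K,D)[:,0]
    d=np.c_[p[:,0],-p[:,1],-np.ones(len(p))]@Rm.T; return e,d
def onz(C,uv,z):
    e,d=ray(C,uv); return e+d*((z-e[2])/d[:,2])[:,None]
def proj(C,P):
    K,D,e,Rm=C; q=(np.atleast_2d(P)-e)@Rm; q=q*[1,-1,-1]
    return cv2.projectPoints(q,np.zeros(3),np.zeros(3),K,D)[0][:,0]
E
python3 - <<'E'
from h import *
for n in('scene','side','wrist'): shot(n,n+'0'); C=cal(n); print(n,C[2].round(3),C[3].round(2).tolist(),C[0][0,0])
s=readout.get_state(); print(s, ctrl.hold_point_z)
E
```

```text
scene [1.351 0.281 0.857] [0.24, 0.33, 0.75, 0.52] 448.64050926412904
side [ 0.358 -0.85   0.831] [0.42, -0.04, -0.11, 0.9] 581.6683642749099
wrist [0.103 0.671 0.373] [[0.25, -0.93, -0.27], [0.97, 0.24, 0.07], [-0.0, -0.28, 0.96]] 393.83605366811764
{'time': 0.15, 'qpos': array([ 1.16600592e+00,  2.86992325e-01,  1.57787277e+00, -4.68028735e-06,
        1.27863444e+00, -1.49956210e-01]), 'dq': array([-0.00022097, -0.00198296, -0.00378197,  0.00211653, -0.00071827,
        0.00134752]), 'joint_efforts': array([ 3.43370966e-04, -4.06603181e+01, -2.93140662e+01, -1.34068118e-04,
        3.88024666e-03,  1.90013270e-05]), 'eef_pos': array([0.16988893, 0.65272013, 0.23022748]), 'tcp_rot': array([ 1.27071879e-01,  9.91893053e-01, -9.17614841e-04, -2.58927124e-04]), 'contact_force': array([ 0.04331804, -0.19303449,  0.47417456]), 'wrist_torque': array([ 0.06010918, -0.00223928,  0.02307868]), 'finger_force': 0.0, 'opening': 0.999673456948552} 0.0187
```

View pics/scene0.png

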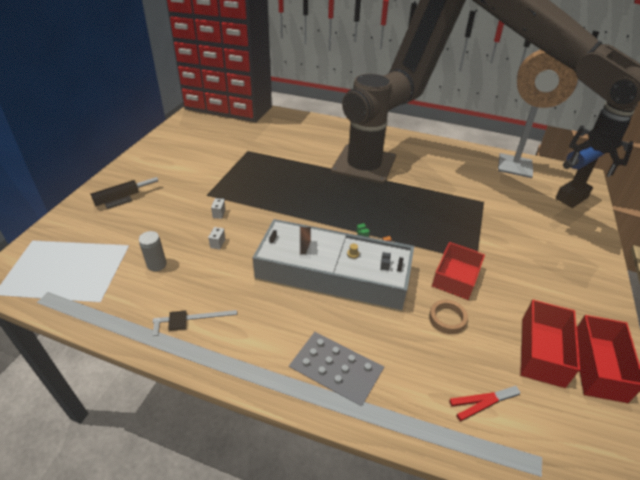

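View pics/side0.png

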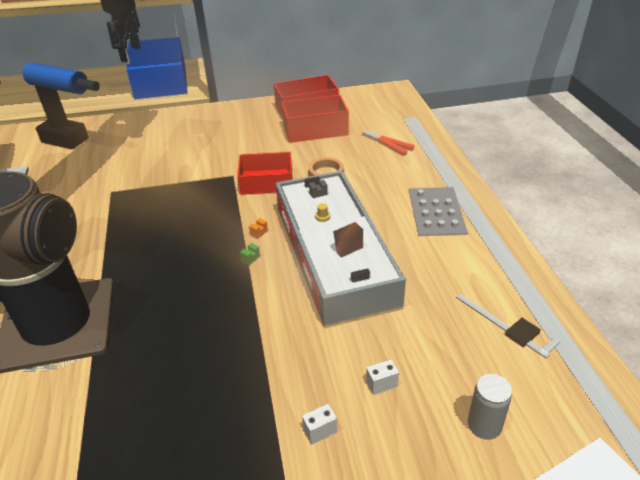

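The scene picture shows the neighbour handle at (272,237), wedge (305,240), bushing (354,251), vee (386,261) and door handle (401,265). The blocks are at (218,208) and (217,238), the bin at (459,270), tape (449,317) and can (152,251).

Possible confusions:
- **Vee:** the green piece at scene (363,230) and the orange one at (387,239), both on the bench, so I reject them. The black handle bar at (401,265) is next to the real vee.
- **Bin:** the two red crates at (550,340) and (605,355) stand farther away.

Next is a close crop.

```bash
python3 - <<'E'
from h import *
a=cv2.imread('pics/scene0.png')[205:325,240:440]; b=cv2.imread('pics/side0.png')[160:325,230:430]
a=cv2.resize(a,None,fx=2.7,fy=2.7,interpolation=2); b=cv2.resize(b,None,fx=1.6,fy=1.6,interpolation=2)
im=np.zeros((600,540,3),np.uint8); im[:a.shape[0],:a.shape[1]]=a; im[a.shape[0]:a.shape[0]+b.shape[0],:b.shape[1]]=b
cv2.imwrite('pics/crop0.png',im); print(a.shape)
E
```

```text
(324, 540, 3)
```

View pics/crop0.png

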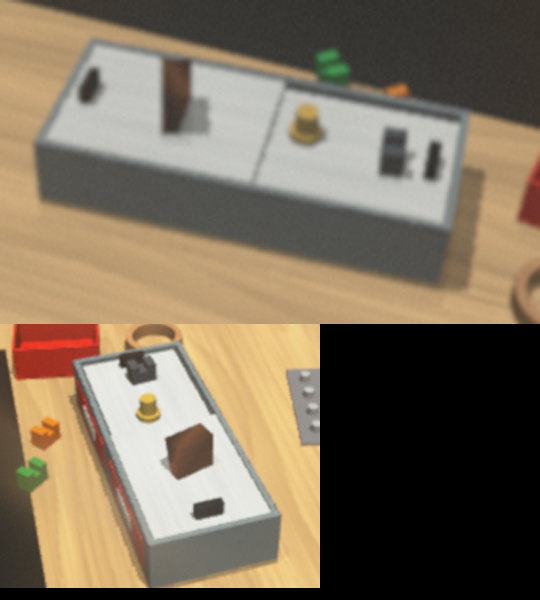

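The crop confirms the vee (dark grey, by the handle) at scene (386,261) and the brass bushing at (354,250). There is no socket, and the green and orange pieces lie on the bench.

```bash
python3 - <<'E'
from h import *
S=load('scene0');D=load('side0')
cs=np.array([(93,41),(468,112),(447,222),(38,143)])/2.7+[240,205]
cd=np.array([(150,223),(75,38),(180,22),(280,192)])/1.6+[230,160]
for C,c in((S,cs),(D,cd)):
    P=onz(C,c,.08)[:,:2]; print((P*1000).round(), 'ctr',(P.mean(0)*1000).round(1),'lens',[(np.linalg.norm(P[i]-P[i-1])*1000).round() for i in range(4)])
    v=(P[1]-P[0])+(P[2]-P[3]); print('y dir ang',np.degrees(np.arctan2(-v[0],v[1])).round(2))
def on(nm,sc,sd,z):
    print(nm,(onz(S,sc,z)*1000).round()[0] if sc else '',(onz(D,sd,z)*1000).round()[0] if sd else '')
on('blk1',(219,203),(319,415),.04); on('blk2',(217,232),(382,371),.04)
on('can',(150,237),(493,385),.1); on('bin',(460,263),(265,160),.055); on('tape',(449,315),(326,167),.024)
on('wedge top',(305,229),(348,232),.127); on('bush top',(354,245),(323,208),.102); on('vee top',(386,256),(318,184),.1)
E
```

```text
Traceback (most recent call last):
  File "h.py", line 18, in onz
    e,d=ray(C,uv); return e+d*((z-e[2])/d[:,2])[:,None]
        ~~~^^^^^^
  File "h.py", line 16, in ray
    d=np.c_[p[:,0],-p[:,1],-np.ones(len(p))]@Rm.T; return e,d
      ~~~~~~~~~~~~~~~~~~~~~~~~~~~~~~~~~~~~~~^~~~~
ValueError: matmul: Input operand 1 has a mismatch in its core dimension 0, with gufunc signature (n?,k),(k,m?)->(n?,m?) (size 4 is different from 3)
```

```bash
sed -i "s/np.array(c\['rotation'\])/R.from_quat(c['rotation']).as_matrix()/" h.py
cat > m0.py <<'E'
from h import *
def load2(f):
    K,D,e,r=load(f); return K,D,e,(R.from_quat(r).as_matrix() if r.shape==(4,) else r)
S=load2('scene0');D=load2('side0')
cs=np.array([(93,41),(468,112),(447,222),(38,143)])/2.7+[240,205]
cd=np.array([(150,223),(75,38),(180,22),(280,192)])/1.6+[230,160]
for C,c in((S,cs),(D,cd)):
    P=onz(C,c,.08)[:,:2]; print((P*1000).round().tolist(), 'ctr',(P.mean(0)*1000).round(1),'lens',[(np.linalg.norm(P[i]-P[i-1])*1000).round() for i in range(4)])
    v=(P[1]-P[0])+(P[2]-P[3]); print('y dir ang',np.degrees(np.arctan2(-v[0],v[1])).round(2))
def on(nm,sc,sd,z):
    print(nm,(onz(S,sc,z)*1000).round()[0],(onz(D,sd,z)*1000).round()[0])
on('blk1',(219,203),(319,415),.04); on('blk2',(217,232),(382,371),.04)
on('can',(150,237),(493,385),.1); on('bin',(460,263),(265,160),.055); on('tape',(449,315),(326,167),.024)
on('wedge top',(305,229),(348,232),.127); on('bush top',(354,245),(323,208),.102); on('vee top',(386,256),(318,184),.1)
E
python3 m0.py
```

```text
[[494.0, -127.0], [461.0, 249.0], [609.0, 258.0], [647.0, -114.0]] ctr [552.5  66.7] lens [np.float64(154.0), np.float64(377.0), np.float64(148.0), np.float64(375.0)]
y dir ang 5.41
[[492.0, -135.0], [466.0, 245.0], [620.0, 247.0], [649.0, -123.0]] ctr [556.6  58.4] lens [np.float64(157.0), np.float64(381.0), np.float64(154.0), np.float64(371.0)]
y dir ang 4.21
blk1 [ 435. -335.   40.] [ 440. -337.   40.]
blk2 [ 555. -275.   40.] [ 559. -281.   40.]
can [ 692. -385.  100.] [ 696. -386.  100.]
bin [451. 375.  55.] [457. 391.  55.]
tape [607. 373.  24.] [606. 369.  24.]
wedge top [549. -17. 127.] [567. -17. 127.]
bush top [535. 109. 102.] [543. 101. 102.]
vee top [543. 193. 100.] [551. 192. 100.]
```

Request:
{"name": "step_arm", "arguments": {"increments": [[[19,-28,3.5],[0,0,-0.0616]],[[19,-28,3.5],[0,0,-0.0616]],[[19,-28,3.5],[0,0,-0.0616]],[[19,-28,3.5],[0,0,-0.0616]],[[19,-28,3.5],[0,0,-0.0616]],[[19,-28,3.5],[0,0,-0.0616]],[[19,-28,3.5],[0,0,-0.0616]],[[19,-28,3.5],[0,0,-0.0616]]]}}

```text
time: 0.82
eef_pos: [0.3225, 0.4276, 0.2592]
tcp_rot: [0.366, 0.93, -0.0, -0.0]
contact_force: [0.2, 0.0, 0.5]
opening: 0.997
finger_force: 0.0
```

Request:
{"name": "step_arm", "arguments": {"increments": [[[19,-28,3.5],[0,0,-0.0616]],[[19,-28,3.5],[0,0,-0.0616]],[[19,-28,3.5],[0,0,-0.0616]],[[19,-28,3.5],[0,0,-0.0616]],[[19,-28,3.5],[0,0,-0.0616]],[[19,-28,3.5],[0,0,-0.0616]],[[19,-28,3.5],[0,0,-0.0616]],[[19,-28,3.5],[0,0,-0.0616]]]}}

```text
time: 1.48
eef_pos: [0.4745, 0.2036, 0.2873]
tcp_rot: [0.582, 0.813, -0.0, -0.0]
contact_force: [0.6, -0.8, 0.1]
opening: 1.0
finger_force: 0.0
```

Request:
{"name": "step_arm", "arguments": {"increments": [[[19,-28,3.5],[0,0,-0.0616]],[[19,-28,3.5],[0,0,-0.0616]],[[19,-28,3.5],[0,0,-0.0616]],[[19,-28,3.5],[0,0,-0.0616]],[[0,0,0],[0,0,0]],[[0,0,0],[0,0,0]]]}}

```text
time: 1.98
eef_pos: [0.5506, 0.0918, 0.3009]
tcp_rot: [0.678, 0.735, -0.0, -0.0]
contact_force: [-0.2, 0.7, 0.5]
opening: 0.997
finger_force: 0.0
```

```bash
python3 - <<'E'
from h import *
shot('wrist','w1'); s=readout.get_state(); print(s['eef_pos'],R.from_quat(s['tcp_rot']).as_matrix().round(3).tolist(),s['time'],s['qpos'])
E
```

```text
[0.54989705 0.09291958 0.30075764] [[-0.083, 0.997, -0.001], [0.997, 0.083, 0.001], [0.001, -0.001, -1.0]] 2.0333 [-1.47599838e-02 -1.88897393e-02  1.78831471e+00  5.13934933e-04
  1.37355280e+00 -9.80711117e-02]
```

View pics/w1.png

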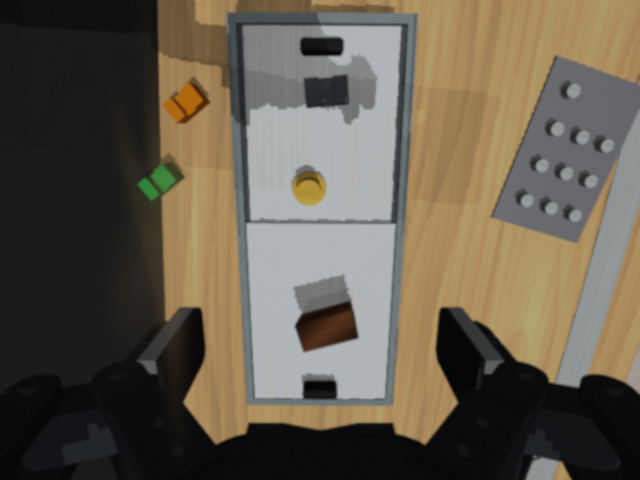

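The wrist view shows the rim corners at (229,14), (416,14), (391,404) and (248,404). The door handle is at (322,46), vee (327,91), bushing (309,188), wedge (328,325) and neighbour handle (320,389).

```bash
cat > m1.py <<'E'
from h import *
C=load('w1'); P=onz(C,[(248,404),(229,14),(416,14),(391,404)],.08)[:,:2]
print((P*1000).round(1).tolist(),'lens',[(np.linalg.norm(P[i]-P[i-1])*1000).round(1) for i in range(4)])
v=(P[1]-P[0])+(P[2]-P[3]);v/=np.linalg.norm(v); x=np.array([v[1],-v[0]]); c=P.mean(0)
print('ctr',c*1000,'yaw',np.degrees(np.arctan2(-v[0],v[1])))
def cab(p): p=np.asarray(p)[:2]-c; return (np.array([p@x,p@v])*1000).round(1)
im=cv2.imread('pics/w1.png'); hsv=cv2.cvtColor(im,cv2.COLOR_BGR2HSV)
def blob(m,roi):
    z=np.zeros_like(m); x0,y0,x1,y1=roi; z[y0:y1,x0:x1]=m[y0:y1,x0:x1]
    k=max(cv2.findContours(z,0,2)[0],key=cv2.contourArea); return k,cv2.minAreaRect(k)
dark=(hsv[...,2]<75).astype(np.uint8)*255
yel=((hsv[...,1]>110)&(hsv[...,2]>70)).astype(np.uint8)*255
for nm,m,roi,z in(('handle',dark,(290,30,355,62),.092),('vee',dark,(295,66,360,115),.1),('bush',yel,(280,160,340,215),.09),('nh',dark,(295,370,345,402),.099)):
    k,r=blob(m,roi); p=onz(C,[r[0]],z)[0]; bx=onz(C,cv2.boxPoints(r),z)[:,:2]*1000
    print(nm,np.round(r[0]),np.round(r[1],1),r[2],'W',(p*1000).round(1),'cab',cab(p),'sides',np.linalg.norm(bx[1]-bx[0]).round(1),np.linalg.norm(bx[2]-bx[1]).round(1),'exp',proj(C,[[*(c+v*.165),.092]]).round() if nm=='handle' else '')
E
python3 m1.py
```

```text
[[490.7, -131.5], [462.6, 249.2], [617.7, 262.0], [646.9, -118.6]] lens [np.float64(156.7), np.float64(381.8), np.float64(155.6), np.float64(381.8)]
ctr [554.47127673  65.26794381] yaw 4.293928675088955
handle [321.  46.] [17. 42.] 90.0 W [541.2 228.   92. ] cab [ -1.1 163.3] sides 34.2 12.9 exp [[322.  44.]]
vee [326.  91.] [29.2 43. ] 85.03025817871094 W [548.3 193.2 100. ] cab [  3.5 128.1] sides 34.9 22.6 exp 
bush [309. 188.] [32. 32.] 90.0 W [540.  111.2  90. ] cab [-11.   46.9] sides 28.4 28.8 exp 
nh [319. 389.] [18. 32.] 90.0 W [565.6 -91.7  99. ] cab [  -0.7 -157.3] sides 32.5 21.7 exp
```

Request:
{"name": "step_arm", "arguments": {"increments": [[[0,13,-22],[0,0,0]],[[0,13,-22],[0,0,0]],[[0,13,-22],[0,0,0]],[[0,13,-22],[0,0,0]],[[0,13,-22],[0,0,0]],[[0,13,-22],[0,0,0]],[[-1,13,-22],[0,0,0]],[[-1,9,-20],[0,0,0]]]}}

```text
time: 2.7
eef_pos: [0.5463, 0.1957, 0.1258]
tcp_rot: [0.676, 0.737, -0.0, -0.001]
contact_force: [0.5, -0.2, -0.3]
opening: 0.999
finger_force: 0.0
```

Request:
{"name": "step_arm", "arguments": {"increments": [[[0,0,-20],[0,0,0]],[[0,0,-16],[0,0,0]],[[0,0,-8],[0,0,0]],[[0,0,-6],[0,0,0]],[[0,0,0],[0,0,0]],[[0,0,0],[0,0,0]]]}}

```text
time: 3.2
eef_pos: [0.5483, 0.1936, 0.078]
tcp_rot: [0.677, 0.736, 0.0, 0.0]
contact_force: [-0.7, -0.5, -0.4]
opening: 1.003
finger_force: 0.0
```

```bash
python3 - <<'E'
from h import *
s=readout.get_state(); print(s['eef_pos'],s['time'],s['contact_force'])
shot('wrist','w2')
E
```

```text
[0.54827481 0.1936215  0.07799238] 3.2 [-0.66760456 -0.45942409 -0.39901088]
```

View pics/w2.png

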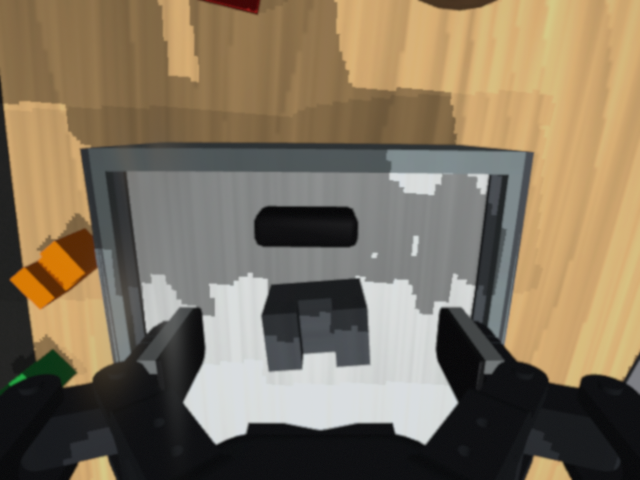

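The vee is centred between the pads at about (316,325), so I close on it.

Request:
{"name": "step_arm", "arguments": {"fingers": -1, "grip_force": 35, "increments": [[[0,0,-1],[0,0,0]],[[0,0,0],[0,0,0]],[[0,0,0],[0,0,0]],[[0,0,0],[0,0,0]],[[0,0,0],[0,0,0]],[[0,0,0],[0,0,0]],[[0,0,0],[0,0,0]]]}}

```text
time: 3.83
eef_pos: [0.5484, 0.1932, 0.077]
tcp_rot: [0.677, 0.736, 0.0, 0.0]
contact_force: [-0.0, -0.8, 3.7]
opening: 0.42
finger_force: 35.1
```

Request:
{"name": "step_arm", "arguments": {"increments": [[[0,0,15],[0,0,0]],[[0,0,25],[0,0,0]],[[0,0,30],[0,0,0]],[[-8,20,10],[0,0,0]],[[-16,32,0],[0,0,0]],[[-16,32,0],[0,0,0]],[[-16,32,0],[0,0,0]],[[-10,20,0],[0,0,0]]]}}

```text
time: 4.5
eef_pos: [0.48, 0.3313, 0.1555]
tcp_rot: [0.676, 0.737, -0.0, -0.001]
contact_force: [0.4, -1.0, -1.9]
opening: 0.422
finger_force: 35.0
```

```bash
python3 - <<'E'
from h import *
s=readout.get_state(); print(s['eef_pos'],s['time'],s['opening'],s['finger_force'])
im=shot('wrist','w3'); hsv=cv2.cvtColor(im,cv2.COLOR_RGB2HSV); C=load('w3')
m=(((hsv[...,0]<6)|(hsv[...,0]>174))&(hsv[...,1]>150)&(hsv[...,2]>60)).astype(np.uint8)*255
for k in cv2.findContours(m,0,2)[0]:
    if cv2.contourArea(k)>1500:
        r=cv2.minAreaRect(k); print(cv2.boundingRect(k),r); print((onz(C,cv2.boxPoints(r),.055)*1000).round())
E
```

```text
[0.48002287 0.33130772 0.15551406] 4.5 0.4222454335358627 35.000000586442184
(161, 59, 239, 207) ((272.27593994140625, 165.0164337158203), (221.9174346923828, 166.15853881835938), 13.92834186553955)
[[369. 338.  55.]
 [394. 435.  55.]
 [521. 416.  55.]
 [509. 314.  55.]]
```

View pics/w3.png

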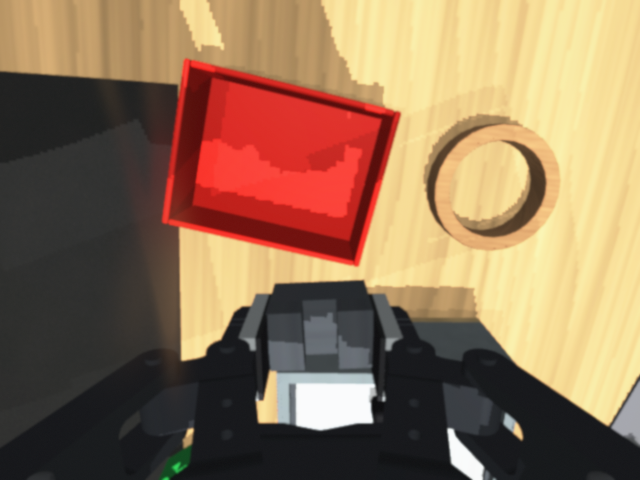

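The bin rim corners are at (188,60), (400,113), (358,263) and (163,221), with its centre at about (448,376) mm. The vee is held at (320,325).

Request:
{"name": "step_arm", "arguments": {"increments": [[[-16,16,0],[0,0,0]],[[-16,17,0],[0,0,0]],[[-16,16,-10],[0,0,0]],[[0,0,-35],[0,0,0]],[[0,0,-35],[0,0,0]],[[0,0,-30],[0,0,0]],[[0,0,-15],[0,0,0]],[[0,0,-6],[0,0,0]]]}}

```text
time: 5.22
eef_pos: [0.4312, 0.3763, 0.0208]
tcp_rot: [0.677, 0.736, -0.004, -0.001]
contact_force: [0.3, 0.3, -1.9]
opening: 0.416
finger_force: 35.0
```

Request:
{"name": "step_arm", "arguments": {"fingers": 0.25, "increments": [[[0,0,0],[0,0,0]],[[0,0,0],[0,0,0]],[[0,0,0],[0,0,0]],[[0,0,20],[0,0,0]],[[0,0,35],[0,0,0]],[[0,0,40],[0,0,0]],[[5,-20,20],[0,0,0]]]}}

```text
time: 5.8
eef_pos: [0.4417, 0.3617, 0.148]
tcp_rot: [0.676, 0.737, 0.006, 0.001]
contact_force: [1.5, -0.6, 1.0]
opening: 0.624
finger_force: 0.0
```

```bash
python3 - <<'E'
from h import *
s=readout.get_state(); print(s['eef_pos'],s['time'],s['opening'])
C=load('w3');P=onz(C,[(188,60),(400,113),(358,263),(163,221)],.055)*1000; print(P.round(),P.mean(0))
E
```

```text
[0.44168656 0.36167089 0.14798561] 5.8 0.6239197989159468
[[396. 434.  55.]
 [521. 415.  55.]
 [507. 320.  55.]
 [380. 338.  55.]] [451.17656582 376.7814137   55.        ]
```

Request:
{"name": "step_arm", "arguments": {"increments": [[[13,-31,0],[0,0,0]],[[13,-31,0],[0,0,0]],[[13,-31,0],[0,0,0]],[[13,-31,0],[0,0,0]],[[13,-31,0],[0,0,0]],[[13,-31,0],[0,0,0]],[[13,-31,0],[0,0,0]],[[12,-33,0],[0,0,0]]]}}

```text
time: 6.47
eef_pos: [0.5439, 0.1067, 0.143]
tcp_rot: [0.677, 0.736, 0.002, 0.002]
contact_force: [0.6, -0.6, 0.3]
opening: 0.624
finger_force: 0.0
```

Request:
{"name": "step_arm", "arguments": {"increments": [[[0,0,0],[0,0,0]],[[0,0,0],[0,0,0]]]}}

```text
time: 6.63
eef_pos: [0.5437, 0.1067, 0.1426]
tcp_rot: [0.678, 0.735, 0.001, 0.001]
contact_force: [0.4, 0.1, -0.6]
opening: 0.625
finger_force: 0.0
```

```bash
python3 - <<'E'
from h import *
s=readout.get_state(); print(s['eef_pos'],s['time'],R.from_quat(s['tcp_rot']).as_matrix().round(3).tolist())
im=shot('wrist','w4'); hsv=cv2.cvtColor(im,cv2.COLOR_RGB2HSV); C=load('w4')
m=((abs(hsv[...,0].astype(int)-22)<7)&(hsv[...,1]>140)&(hsv[...,2]>60)).astype(np.uint8)*255
for k in cv2.findContours(m,0,2)[0]:
    if cv2.contourArea(k)>1000: r=cv2.minAreaRect(k);b=cv2.boundingRect(k);print(b,r,(onz(C,[r[0]],.09)*1000).round(1),(onz(C,[(b[0],b[1]),(b[0]+b[2],b[1])],.08)*1000).round(1))
print(proj(C,s['eef_pos']))
E
```

```text
[0.54373224 0.106659   0.14255291] 6.6333 [[-0.08, 0.997, 0.004], [0.997, 0.08, 0.0], [-0.0, 0.004, -1.0]]
(283, 228, 55, 63) ((311.4487609863281, 257.63897705078125), (60.7634391784668, 54.89662170410156), 65.224853515625) [[540.1 112.6  90. ]] [[523.8 124.7  80. ]
 [553.1 127.1  80. ]]
[[317.18936884 313.55537454]]
```

Request:
{"name": "step_arm", "arguments": {"increments": [[[-2,2,-25],[0,0,0]],[[-2,1.5,-22],[0,0,0]],[[0,0,-12],[0,0,0]],[[0,0,-6],[0,0,0]],[[0,0,0],[0,0,0]],[[0,0,0],[0,0,0]]]}}

```text
time: 7.18
eef_pos: [0.5385, 0.1123, 0.076]
tcp_rot: [0.676, 0.737, 0.0, 0.0]
contact_force: [0.3, -1.2, 0.6]
opening: 0.626
finger_force: 0.0
```

Request:
{"name": "step_arm", "arguments": {"fingers": -1, "grip_force": 35, "increments": [[[0,0,0],[0,0,0]],[[0,0,0],[0,0,0]],[[0,0,0],[0,0,0]],[[0,0,0],[0,0,0]],[[0,0,0],[0,0,0]],[[0,0,0],[0,0,0]]]}}

```text
time: 7.68
eef_pos: [0.5393, 0.1119, 0.0771]
tcp_rot: [0.677, 0.736, 0.001, 0.001]
contact_force: [-1.0, 1.6, 6.2]
opening: 0.333
finger_force: 34.4
```

Request:
{"name": "step_arm", "arguments": {"increments": [[[0,0,15],[0,0,0]],[[0,0,30],[0,0,0]],[[0,0,30],[0,0,0]],[[-8,20,15],[0,0,0]],[[-11,36,0],[0,0,0]],[[-11,37,0],[0,0,0]],[[-11,37,0],[0,0,0]],[[-11,37,0],[0,0,0]]]}}

```text
time: 8.35
eef_pos: [0.4854, 0.2799, 0.1654]
tcp_rot: [0.677, 0.736, 0.0, 0.0]
contact_force: [0.2, 0.2, -1.0]
opening: 0.333
finger_force: 34.6
```

Request:
{"name": "step_arm", "arguments": {"increments": [[[-11,37,0],[0,0,0]],[[-11,37,0],[0,0,0]],[[-8,25,0],[0,0,0]],[[0,0,0],[0,0,0]]]}}

```text
time: 8.68
eef_pos: [0.4541, 0.3816, 0.1651]
tcp_rot: [0.675, 0.738, 0.0, -0.001]
contact_force: [-0.8, -0.8, -0.4]
opening: 0.335
finger_force: 34.6
```

```bash
python3 - <<'E'
from h import *
s=readout.get_state(); print(s['eef_pos'],s['time'],s['opening'],s['finger_force'])
E
```

```text
[0.45405452 0.38160683 0.16508985] 8.6833 0.3347389577952055 34.635751247406006
```

Request:
{"name": "step_arm", "arguments": {"increments": [[[10,-4,-25],[0,0,0]],[[9,0,-35],[0,0,0]],[[0,0,-35],[0,0,0]],[[0,0,-20],[0,0,0]],[[0,0,0],[0,0,0]]]}}

```text
time: 9.1
eef_pos: [0.4713, 0.3705, 0.0438]
tcp_rot: [0.677, 0.736, -0.006, -0.002]
contact_force: [-1.4, -1.4, -0.6]
opening: 0.341
finger_force: 34.7
```

Request:
{"name": "step_arm", "arguments": {"fingers": -0.15, "increments": [[[0,0,0],[0,0,0]],[[0,0,0],[0,0,0]],[[0,0,0],[0,0,0]],[[0,0,0],[0,0,0]],[[0,0,30],[0,0,0]],[[0,0,38],[0,0,0]],[[0,0,38],[0,0,0]]]}}

```text
time: 9.68
eef_pos: [0.4747, 0.3735, 0.158]
tcp_rot: [0.677, 0.736, -0.0, -0.0]
contact_force: [1.2, -0.1, 1.4]
opening: 0.429
finger_force: 0.0
```

Request:
{"name": "step_arm", "arguments": {"fingers": 1, "increments": [[[10,-35,0],[0,0,0]],[[10,-35,0],[0,0,0]],[[10,-35,0],[0,0,0]],[[0,0,0],[0,0,0]],[[0,0,0],[0,0,0]]]}}

```text
time: 10.1
eef_pos: [0.5063, 0.2675, 0.1582]
tcp_rot: [0.678, 0.735, 0.001, 0.001]
contact_force: [-0.3, 0.4, -0.7]
opening: 1.0
finger_force: 0.0
```

```bash
python3 - <<'E'
from h import *
s=readout.get_state(); print(s['eef_pos'],s['time'],s['opening'],s['finger_force'])
shot('wrist','w5')
C=load('w5'); Z=proj(C,[[.5405,.229,.092]]); print(Z)
E
```

```text
[0.50627338 0.26745897 0.15816195] 10.1 0.9995407466091203 0.0
[[370.38239593 326.83183772]]
```

View pics/w5.png

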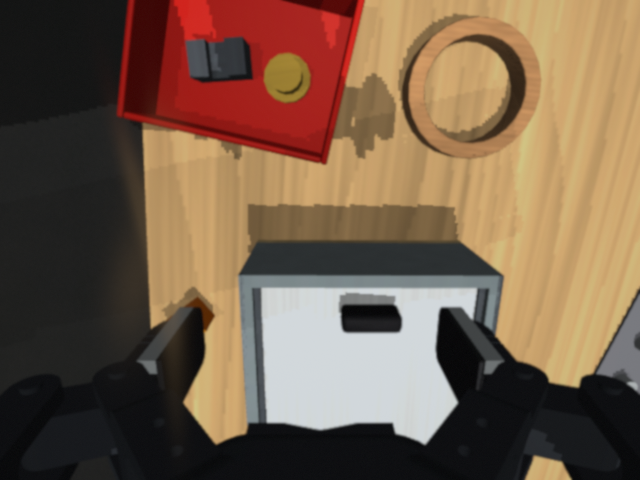

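Both the vee (218,58) and the bushing (288,77) are in the bin, and the handle is at about (371,318). I'll grip the handle next.

Request:
{"name": "step_arm", "arguments": {"increments": [[[18,-18,0],[0,0,0]],[[17,-18,-12],[0,0,0]],[[0,0,-25],[0,0,0]],[[0,0,-20],[0,0,0]],[[0,0,-14],[0,0,0]],[[0,0,-8],[0,0,0]],[[0,0,0],[0,0,0]]]}}

```text
time: 10.73
eef_pos: [0.5385, 0.2335, 0.0754]
tcp_rot: [0.676, 0.737, -0.001, -0.001]
contact_force: [-0.4, 0.2, 0.2]
opening: 1.003
finger_force: 0.0
```

Request:
{"name": "step_arm", "arguments": {"fingers": -1, "grip_force": 30, "increments": [[[0,0,0],[0,0,0]],[[0,0,0],[0,0,0]],[[0,0,0],[0,0,0]],[[0,0,0],[0,0,0]],[[0,0,0],[0,0,0]],[[0,0,0],[0,0,0]]]}}

```text
time: 11.23
eef_pos: [0.54, 0.233, 0.0789]
tcp_rot: [0.677, 0.736, -0.0, -0.0]
contact_force: [-3.0, 0.0, 6.5]
opening: 0.406
finger_force: 30.7
```

```bash
python3 - <<'E'
from h import *
s=readout.get_state(); print(s['eef_pos'],s['time'],s['opening'],s['finger_force'],s['contact_force'],s['wrist_torque'])
E
```

```text
[0.53995793 0.23300595 0.07889619] 11.2333 0.40619773480040633 30.72506457567215 [-2.98492531  0.0274371   6.52044607] [-0.02045426  0.56969597 -0.01138985]
```

Request:
{"name": "step_arm", "arguments": {"increments": [[[0.5,-6,0],[0,0,0]],[[1,-14,0],[0,0,0]],[[1.2,-15,0],[0,0,0]],[[1.2,-15,0],[0,0,0]],[[1.2,-15,0],[0,0,0]],[[1.2,-15,0],[0,0,0]],[[1.2,-15,0],[0,0,0]],[[1,-13,0],[0,0,0]]]}}

```text
time: 11.9
eef_pos: [0.5483, 0.1243, 0.0789]
tcp_rot: [0.677, 0.736, -0.0, -0.001]
contact_force: [-4.3, 2.7, 5.8]
opening: 0.409
finger_force: 30.9
```

Request:
{"name": "step_arm", "arguments": {"increments": [[[1,-12,0],[0,0,0]],[[0.8,-10,0],[0,0,0]],[[0.4,-6,0],[0,0,0]],[[0.3,-4,0],[0,0,0]],[[0.2,-3,0],[0,0,0]],[[0,0,0],[0,0,0]]]}}

```text
time: 12.4
eef_pos: [0.5506, 0.0933, 0.0789]
tcp_rot: [0.678, 0.735, 0.003, -0.004]
contact_force: [-4.6, 13.4, 7.9]
opening: 0.41
finger_force: 30.9
```

```bash
python3 - <<'E'
from h import *
s=readout.get_state(); print(s['eef_pos'],s['time'],s['opening'],s['finger_force'],s['contact_force'],s['wrist_torque'])
E
```

```text
[0.55062434 0.09327443 0.07890404] 12.4 0.4099369341472115 30.940414667129517 [-4.61617338 13.35234582  7.9392035 ] [2.10009255 0.86321969 0.11566951]
```

Request:
{"name": "step_arm", "arguments": {"fingers": 1, "increments": [[[0,1,0],[0,0,0]],[[0,0,0],[0,0,0]],[[0,0,0],[0,0,0]],[[0,0,20],[0,0,0]],[[0,0,30],[0,0,0]],[[0,10,35],[0,0,0]],[[0,10,35],[0,0,0]],[[0,10,30],[0,0,0]]]}}

```text
time: 13.07
eef_pos: [0.5518, 0.1203, 0.2298]
tcp_rot: [0.677, 0.736, 0.001, 0.001]
contact_force: [0.0, 0.1, -0.2]
opening: 1.001
finger_force: 0.0
```

Request:
{"name": "step_arm", "arguments": {"increments": [[[0,0,0],[0,0,0]],[[0,0,0],[0,0,0]],[[0,0,0],[0,0,0]]]}}

```text
time: 13.32
eef_pos: [0.5509, 0.1203, 0.2265]
tcp_rot: [0.677, 0.736, -0.001, -0.0]
contact_force: [-0.6, -1.0, -0.9]
opening: 0.998
finger_force: 0.0
```

```bash
python3 - <<'E'
from h import *
s=readout.get_state(); print(s['eef_pos'],s['time'],s['contact_force'])
shot('wrist','w6')
shot('scene','s6');shot('side','d6')
E
```

```text
[0.55092197 0.12025336 0.22647241] 13.3167 [-0.64451445 -0.978057   -0.94043361]
```

View pics/w6.png

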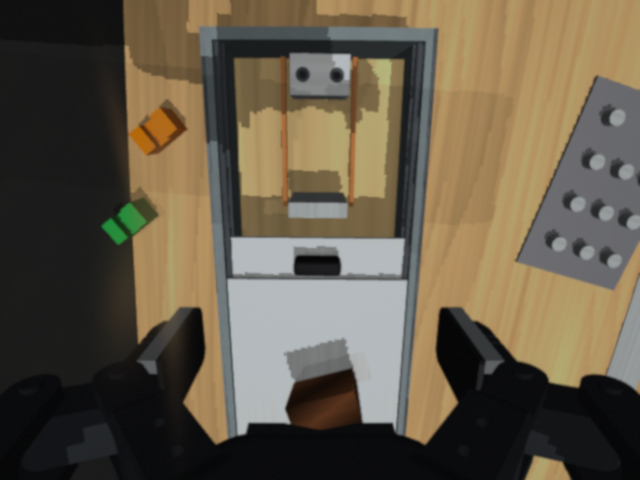

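The bay is open. The seated block is at (320,68), the rails at columns 284 and 353, the lug top at (318,210), the open handle at (318,265), and the wedge at (325,400), slightly turned.

```bash
cat > m2.py <<'E'
from h import *
C=load('w6'); f=lambda uv,z:(onz(C,uv,z)[:,:2]*1000)
yaw=np.radians(4.35); v=np.array([-np.sin(yaw),np.cos(yaw)]);x=np.array([v[1],-v[0]])
L=f([(289,204),(347,204),(289,217),(347,217)],.064); print('lug',L.round(1).tolist())
B=f([(289,53),(351,53),(289,83),(351,83)],.048); print('blk',B.round(1).tolist())
Rl=f([(284,58),(286,204),(355,58),(351,204)],.016); print('rail',Rl.round(1).tolist())
H=f([(295,257),(340,257),(295,275),(340,275)],.092); print('hnd',H.mean(0))
K=f([(201,28),(437,29),(213,277+0),(409,277)],.08); print('rim',K.round(1).tolist())
o=np.array([550.6,93.3])-25*v
print('o',o)
for n,P in(('lug',L),('blk',B),('rail',Rl),('h',H),('rim',K)): print(n,[((p-o)@x).round(1) for p in P],[((p-o)@v).round(1) for p in P])
im=cv2.imread('pics/w6.png')[40:230,190:450]; cv2.imwrite('pics/c6.png',cv2.resize(im,None,fx=3,fy=3,interpolation=2))
E
python3 m2.py
```

```text
lug [[526.5, 132.5], [571.8, 136.4], [527.1, 122.2], [572.9, 126.0]]
blk [[518.1, 244.0], [564.4, 248.0], [519.5, 222.9], [566.6, 226.9]]
rail [[511.4, 245.2], [520.7, 123.2], [569.9, 250.2], [579.4, 128.2]]
hnd [552.37166892  92.95486258]
rim [[461.3, 249.5], [618.3, 262.2], [471.6, 72.7], [624.9, 85.7]]
o [552.49622266  68.37201694]
lug [np.float64(-21.1), np.float64(24.4), np.float64(-21.2), np.float64(24.7)] [np.float64(66.0), np.float64(66.3), np.float64(55.5), np.float64(55.9)]
blk [np.float64(-21.0), np.float64(25.5), np.float64(-21.2), np.float64(26.1)] [np.float64(177.8), np.float64(178.2), np.float64(156.6), np.float64(157.0)]
rail [np.float64(-27.5), np.float64(-27.6), np.float64(31.2), np.float64(31.4)] [np.float64(179.5), np.float64(57.1), np.float64(180.0), np.float64(57.6)]
h [np.float64(-14.9), np.float64(18.3), np.float64(-15.1), np.float64(18.7)] [np.float64(31.5), np.float64(31.8), np.float64(17.3), np.float64(17.6)]
rim [np.float64(-77.2), np.float64(80.3), np.float64(-80.3), np.float64(73.5)] [np.float64(187.5), np.float64(188.2), np.float64(10.5), np.float64(11.8)]
```

View pics/c6.png

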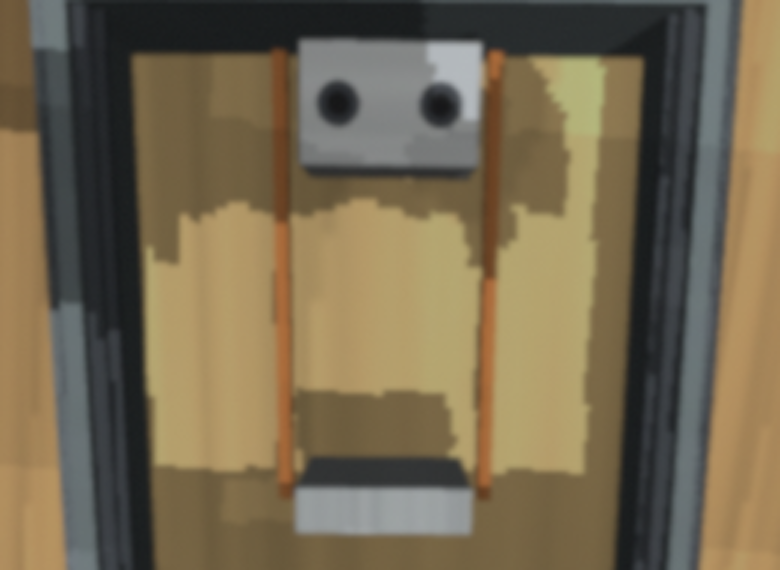

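Request:
{"name": "step_arm", "arguments": {"increments": [[[-4,-36,2],[0,0,0]],[[-4,-36,2],[0,0,0]],[[-4,-36,2],[0,0,0]],[[-4,-36,2],[0,0,0]],[[-5,-36,2],[0,0,0]],[[-5,-36,2],[0,0,0]],[[-5,-36,2],[0,0,0]],[[-5,-36,2],[0,0,0]]]}}

```text
time: 14.13
eef_pos: [0.514, -0.169, 0.2418]
tcp_rot: [0.677, 0.736, -0.0, -0.001]
contact_force: [1.3, -0.0, -0.3]
opening: 0.999
finger_force: 0.0
```

Request:
{"name": "step_arm", "arguments": {"increments": [[[-5,-36,2],[0,0,0]],[[-5,-36,2],[0,0,0]],[[-5,-36,0],[0,0,0]],[[0,0,0],[0,0,0]],[[0,0,0],[0,0,0]]]}}

```text
time: 14.55
eef_pos: [0.4991, -0.2768, 0.2455]
tcp_rot: [0.678, 0.735, 0.0, -0.002]
contact_force: [0.5, 1.4, -0.2]
opening: 0.994
finger_force: 0.0
```

```bash
python3 - <<'E'
from h import *
s=readout.get_state(); print(s['eef_pos'],s['time'],R.from_quat(s['tcp_rot']).as_matrix().round(3).tolist())
shot('wrist','w7')
E
```

```text
[ 0.49914261 -0.27679613  0.24549992] 14.55 [[-0.08, 0.997, -0.002], [0.997, 0.08, 0.002], [0.002, -0.002, -1.0]]
```

View pics/w7.png

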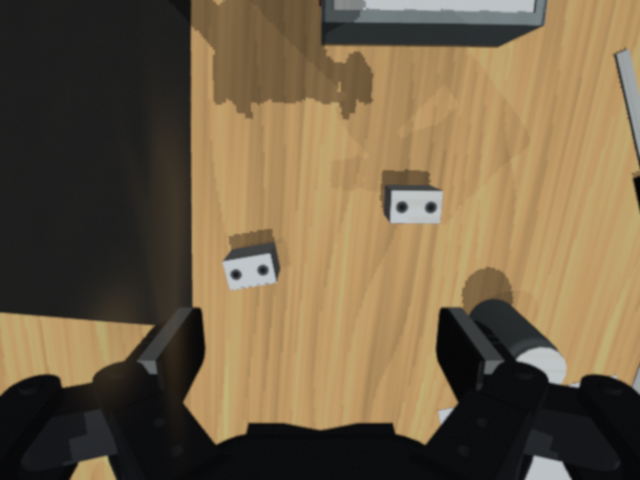

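The blocks show at (251,271), turned about 10°, and (416,206), aligned. The can's top is at (540,365).

```bash
cat > blk.py <<'E'
from h import *
def blocks(f,rois,thr=125):
    C=load(f); im=cv2.imread('pics/'+f+'.png'); hsv=cv2.cvtColor(im,cv2.COLOR_BGR2HSV)
    m=((hsv[...,1]<50)&(hsv[...,2]>thr)).astype(np.uint8)*255
    for (x0,y0,x1,y1) in rois:
        z=np.zeros_like(m); z[y0:y1,x0:x1]=m[y0:y1,x0:x1]
        k=max(cv2.findContours(z,0,2)[0],key=cv2.contourArea); r=cv2.minAreaRect(k)
        P=onz(C,cv2.boxPoints(r),.04)[:,:2]*1000; a,b=P[1]-P[0],P[2]-P[1]; l=a if np.linalg.norm(a)>np.linalg.norm(b) else b
        if l[0]<0:l=-l
        print('ctr',P.mean(0).round(1),'sides',np.linalg.norm(a).round(1),np.linalg.norm(b).round(1),'yaw',np.degrees(np.arctan2(l[1],l[0])).round(1))
E
python3 -c "
from blk import *
blocks('w7',[(205,225,300,310),(370,160,460,240)])"
```

```text
ctr [ 438.1 -339.2] sides 47.1 30.2 yaw 14.3
ctr [ 585.4 -265.2] sides 46.3 30.1 yaw 4.8
```

Request:
{"name": "step_arm", "arguments": {"increments": [[[15,2,-28],[0,0,0]],[[15,2,-32],[0,0,0]],[[15,2,-32],[0,0,0]],[[15,2,-32],[0,0,0]],[[15,2,-32],[0,0,0]],[[11,2,-32],[0,0,0]],[[0,0,-24],[0,0,0]],[[0,0,-10],[0,0,0]]]}}

```text
time: 15.27
eef_pos: [0.5841, -0.2592, 0.0199]
tcp_rot: [0.676, 0.737, -0.001, -0.005]
contact_force: [-0.3, 0.6, -0.8]
opening: 0.999
finger_force: 0.0
```

Request:
{"name": "step_arm", "arguments": {"increments": [[[0,0,-5],[0,0,0]],[[0,0,-4],[0,0,0]],[[0,0,0],[0,0,0]],[[0,0,0],[0,0,0]]]}}

```text
time: 15.6
eef_pos: [0.5872, -0.2638, 0.0182]
tcp_rot: [0.677, 0.736, 0.0, 0.001]
contact_force: [-0.3, -0.5, 0.0]
opening: 1.001
finger_force: 0.0
```

```bash
python3 - <<'E'
from h import *
s=readout.get_state(); print(s['eef_pos'],s['time'],s['contact_force'])
shot('wrist','w8'); from blk import blocks; blocks('w8',[(200,200,440,420)])
E
```

```text
[ 0.58723654 -0.26383415  0.01823977] 15.6 [-0.27500911 -0.49192886  0.04743208]
ctr [ 585.4 -268.1] sides 45.1 23.4 yaw 4.8
```

Request:
{"name": "step_arm", "arguments": {"increments": [[[-1,-1.5,-3],[0,0,0]],[[0,0,0],[0,0,0]]]}}

```text
time: 15.82
eef_pos: [0.5855, -0.2654, 0.0142]
tcp_rot: [0.677, 0.736, 0.0, 0.001]
contact_force: [-0.9, -0.2, -0.9]
opening: 1.0
finger_force: 0.0
```

Request:
{"name": "step_arm", "arguments": {"fingers": -1, "grip_force": 50, "increments": [[[0,0,0],[0,0,0]],[[0,0,0],[0,0,0]],[[0,0,0],[0,0,0]],[[0,0,0],[0,0,0]],[[0,0,0],[0,0,0]],[[0,0,0],[0,0,0]]]}}

```text
time: 16.32
eef_pos: [0.5856, -0.2651, 0.0137]
tcp_rot: [0.677, 0.736, 0.0, 0.0]
contact_force: [0.5, -0.2, 1.6]
opening: 0.53
finger_force: 53.5
```

Request:
{"name": "step_arm", "arguments": {"increments": [[[0,0,15],[0,0,0]],[[0,0,30],[0,0,0]],[[0,0,35],[0,0,0]],[[0,0,35],[0,0,0]],[[0,0,35],[0,0,0]],[[0,0,20],[0,0,0]],[[0,0,0],[0,0,0]],[[0,0,0],[0,0,0]]]}}

```text
time: 16.98
eef_pos: [0.5858, -0.265, 0.1854]
tcp_rot: [0.677, 0.736, 0.0, 0.002]
contact_force: [-0.2, 0.1, -1.6]
opening: 0.532
finger_force: 53.3
```

```bash
python3 - <<'E'
from h import *
s=readout.get_state(); print(s['eef_pos']*1000,s['time'],s['contact_force'],s['opening'],R.from_quat(s['tcp_rot']).as_matrix()[:,1])
yaw=np.radians(4.37); v=np.array([-np.sin(yaw),np.cos(yaw)]);x=np.array([v[1],-v[0]])
o=np.array([550.6,93.3])-28*v
for y in(128,103,81): print(y,o+v*y+x*.6)
shot('wrist','w9')
E
```

```text
[ 585.81205943 -265.02317264  185.35253812] 16.9833 [-0.22550412  0.07178862 -1.64127408] 0.531946323455042 [0.99645736 0.08405878 0.00261731]
128 [543.57855947 193.05499673]
103 [545.48348352 168.12767709]
81 [547.15981668 146.19163581]
```

View pics/w9.png

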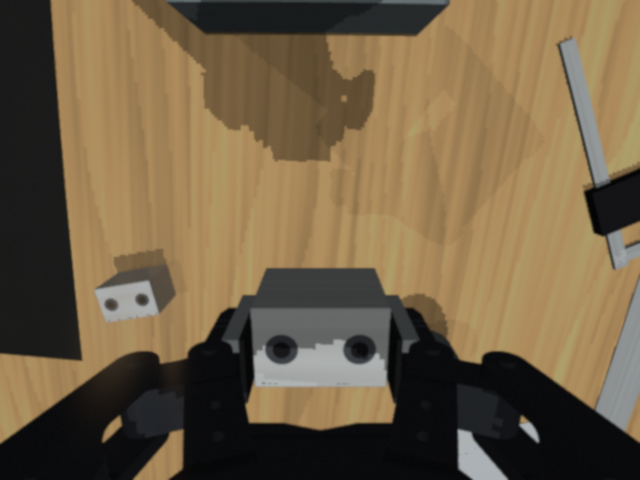

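The block is held square between the pads at (320,345). The other block is at (135,295).

Request:
{"name": "step_arm", "arguments": {"increments": [[[-3,30,0],[0,0,-0.007]],[[-3,36,0],[0,0,0]],[[-3,36,0],[0,0,0]],[[-3,36,0],[0,0,0]],[[-3,36,0],[0,0,0]],[[-3,36,0],[0,0,0]],[[-3,36,0],[0,0,0]],[[-3,36,0],[0,0,0]]]}}

```text
time: 17.7
eef_pos: [0.5589, 0.0192, 0.18]
tcp_rot: [0.679, 0.734, -0.002, -0.002]
contact_force: [0.9, -0.1, -1.2]
opening: 0.53
finger_force: 53.3
```

Request:
{"name": "step_arm", "arguments": {"increments": [[[-3,36,0],[0,0,0]],[[-3,36,0],[0,0,0]],[[-3,36,0],[0,0,0]],[[-4,36,0],[0,0,0]],[[-5,32,0],[0,0,0]],[[0,0,0],[0,0,0]],[[0,0,0],[0,0,0]]]}}

```text
time: 18.28
eef_pos: [0.5412, 0.1944, 0.1803]
tcp_rot: [0.678, 0.735, -0.002, -0.002]
contact_force: [-0.5, -0.7, -1.4]
opening: 0.527
finger_force: 53.3
```

```bash
python3 - <<'E'
from h import *
s=readout.get_state(); print(s['eef_pos']*1000,s['time'],s['contact_force'],s['opening'],R.from_quat(s['tcp_rot']).as_matrix()[:,1])
E
```

```text
[541.16187651 194.38222994 180.28988342] 18.2833 [-0.53280621 -0.66784716 -1.44189951] 0.5271336218432502 [ 0.99674504  0.0804299  -0.0055105 ]
```

Request:
{"name": "step_arm", "arguments": {"increments": [[[1,-2,-25],[0,0,0]],[[1,-1,-30],[0,0,0]],[[0,0,-30],[0,0,0]],[[0,0,-20],[0,0,0]],[[0,0,-15],[0,0,0]],[[0,0,0],[0,0,0]],[[0,0,0],[0,0,0]]]}}

```text
time: 18.87
eef_pos: [0.544, 0.1887, 0.0613]
tcp_rot: [0.68, 0.733, -0.002, -0.001]
contact_force: [0.0, -0.4, -1.1]
opening: 0.525
finger_force: 53.3
```

Request:
{"name": "step_arm", "arguments": {"increments": [[[0,0,-12],[0,0,0]],[[0,0,-10],[0,0,0]],[[0,0,-8],[0,0,0]],[[0,0,-5],[0,0,0]],[[0,0,0],[0,0,0]],[[0,0,0],[0,0,0]]]}}

```text
time: 19.37
eef_pos: [0.5451, 0.1902, 0.028]
tcp_rot: [0.679, 0.734, -0.0, -0.0]
contact_force: [0.2, 0.1, -0.6]
opening: 0.529
finger_force: 53.3
```

```bash
python3 - <<'E'
from h import *
s=readout.get_state(); print(s['eef_pos']*1000,s['time'],s['contact_force'],s['opening'],R.from_quat(s['tcp_rot']).as_matrix()[:,1])
E
```

```text
[545.08063161 190.23939768  27.96621234] 19.3667 [ 0.24463831  0.08100009 -0.56234711] 0.5293787697734251 [ 9.97023973e-01  7.70893444e-02 -6.56604298e-04]
```

Request:
{"name": "step_arm", "arguments": {"increments": [[[-1,0,-5],[0,0,0]],[[-0.2,2,0],[0,0,0]],[[-0.2,3,0],[0,0,0]],[[-0.2,3,0],[0,0,0]],[[-0.2,2,0],[0,0,0]],[[0,0,0],[0,0,0]],[[0,0,0],[0,0,0]]]}}

```text
time: 19.95
eef_pos: [0.5436, 0.2005, 0.0235]
tcp_rot: [0.679, 0.734, 0.0, 0.0]
contact_force: [-0.4, 1.0, -1.8]
opening: 0.525
finger_force: 53.3
```

Request:
{"name": "step_arm", "arguments": {"increments": [[[-0.1,1.5,0],[0,0,0]],[[-0.1,1.5,0],[0,0,0]],[[0,0,0],[0,0,0]],[[0,0,0],[0,0,0]]]}}

```text
time: 20.28
eef_pos: [0.5434, 0.2032, 0.0234]
tcp_rot: [0.679, 0.734, 0.0, 0.0]
contact_force: [-0.1, -0.3, -0.3]
opening: 0.532
finger_force: 53.3
```

Request:
{"name": "step_arm", "arguments": {"increments": [[[-0.1,1.5,-0.7],[0,0,0]],[[-0.1,1.5,0],[0,0,0]],[[0,0,0],[0,0,0]],[[0,0,0],[0,0,0]]]}}

```text
time: 20.62
eef_pos: [0.5435, 0.2043, 0.0229]
tcp_rot: [0.679, 0.734, -0.001, 0.001]
contact_force: [-1.3, -8.5, 1.1]
opening: 0.527
finger_force: 53.6
```

Request:
{"name": "step_arm", "arguments": {"increments": [[[-0.1,1.5,0],[0,0,0]],[[-0.1,1.5,0],[0,0,0]],[[0,0,0],[0,0,0]],[[0,0,0],[0,0,0]]]}}

```text
time: 20.95
eef_pos: [0.5434, 0.2043, 0.0229]
tcp_rot: [0.679, 0.735, -0.004, 0.003]
contact_force: [-0.8, -18.5, 3.3]
opening: 0.53
finger_force: 53.9
```

Request:
{"name": "step_arm", "arguments": {"increments": [[[0.2,-2.5,0],[0,0,0]],[[0,0,-1],[0,0,0]],[[0,0,0],[0,0,0]]]}}

```text
time: 21.2
eef_pos: [0.5437, 0.2043, 0.0222]
tcp_rot: [0.679, 0.734, -0.002, 0.001]
contact_force: [-0.4, -10.1, 2.8]
opening: 0.526
finger_force: 53.8
```

Request:
{"name": "step_arm", "arguments": {"fingers": 0.7, "increments": [[[0,0,0],[0,0,0]],[[0,0,0],[0,0,0]],[[0,0,0],[0,0,0]],[[0,0,10],[0,0,0]],[[0,0,25],[0,0,0]],[[0,0,38],[0,0,0]],[[0,0,38],[0,0,0]],[[0,-15,35],[0,0,0]]]}}

```text
time: 21.87
eef_pos: [0.543, 0.1936, 0.1705]
tcp_rot: [0.678, 0.735, 0.001, -0.0]
contact_force: [1.3, 0.5, 0.2]
opening: 0.852
finger_force: 0.0
```

Request:
{"name": "step_arm", "arguments": {"fingers": 1, "increments": [[[-6,-36,2],[0,0,0.02]],[[-6,-36,2],[0,0,0.02]],[[-6,-36,2],[0,0,0.02]],[[-6,-36,2],[0,0,0.02]],[[-6,-36,2],[0,0,0.02]],[[-6,-36,2],[0,0,0.02]],[[-6,-36,2],[0,0,0.02]],[[-6,-36,2],[0,0,0.02]]]}}

```text
time: 22.53
eef_pos: [0.4947, -0.0975, 0.1848]
tcp_rot: [0.618, 0.786, 0.0, 0.001]
contact_force: [0.5, -0.7, -0.6]
opening: 0.998
finger_force: 0.0
```

Request:
{"name": "step_arm", "arguments": {"increments": [[[-8,-36,0],[0,0,0]],[[-8,-36,0],[0,0,0]],[[-8,-36,0],[0,0,0]],[[-8,-36,0],[0,0,0]],[[-6,-36,0],[0,0,0]],[[0,0,0],[0,0,0]],[[0,0,0],[0,0,0]]]}}

```text
time: 23.12
eef_pos: [0.4569, -0.2776, 0.1844]
tcp_rot: [0.62, 0.785, 0.0, 0.0]
contact_force: [0.4, 1.5, 0.2]
opening: 0.994
finger_force: 0.0
```

```bash
python3 - <<'E'
from h import *
s=readout.get_state(); print(s['eef_pos']*1000,s['time'],R.from_quat(s['tcp_rot']).as_matrix()[:,1])
im=shot('wrist','w10'); C=load('w10'); p=proj(C,[.438,-.339,.04])[0]; print(p)
from blk import blocks
x,y=map(int,p); blocks('w10',[(max(0,x-70),max(0,y-60),x+70,y+60)])
E
```

```text
[ 456.92049283 -277.60226074  184.36361195] 23.1167 [9.72772707e-01 2.31759672e-01 8.45985479e-04]
[277.02629921 295.24874645]
ctr [ 438. -339.] sides 46.6 30.1 yaw 14.7
```

Request:
{"name": "step_arm", "arguments": {"increments": [[[-4,-12,-20],[0,0,0.02]],[[-5,-15,-28],[0,0,0]],[[-5,-17,-30],[0,0,0]],[[-5,-17.5,-30],[0,0,0]],[[0,0,-30],[0,0,0]],[[0,0,-20],[0,0,0]],[[0,0,-8],[0,0,0]],[[0,0,-4],[0,0,0]]]}}

```text
time: 23.83
eef_pos: [0.4379, -0.3355, 0.0122]
tcp_rot: [0.61, 0.792, 0.0, -0.002]
contact_force: [0.0, 0.1, -0.3]
opening: 0.995
finger_force: 0.0
```

Request:
{"name": "step_arm", "arguments": {"increments": [[[0,0,0],[0,0,0]],[[0,0,0],[0,0,0]]]}}

```text
time: 24.0
eef_pos: [0.4394, -0.3379, 0.0152]
tcp_rot: [0.61, 0.792, -0.0, 0.001]
contact_force: [0.6, 0.3, 0.6]
opening: 1.001
finger_force: 0.0
```

Request:
{"name": "step_arm", "arguments": {"fingers": -1, "grip_force": 50, "increments": [[[-1,-1,-1],[0,0,0]],[[0,0,0],[0,0,0]],[[0,0,0],[0,0,0]],[[0,0,0],[0,0,0]],[[0,0,0],[0,0,0]],[[0,0,0],[0,0,0]],[[0,0,0],[0,0,0]]]}}

```text
time: 24.58
eef_pos: [0.4378, -0.3396, 0.0139]
tcp_rot: [0.611, 0.792, -0.0, 0.001]
contact_force: [0.7, 0.0, 5.4]
opening: 0.527
finger_force: 53.6
```

Request:
{"name": "step_arm", "arguments": {"increments": [[[0,0,15],[0,0,0]],[[0,0,30],[0,0,0]],[[0,0,35],[0,0,0]],[[0,0,35],[0,0,0]],[[0,0,35],[0,0,0]],[[0,0,20],[0,0,0]],[[3,8,0],[0,0,-0.018]],[[6,20,0],[0,0,-0.018]]]}}

```text
time: 25.25
eef_pos: [0.4463, -0.3128, 0.1845]
tcp_rot: [0.626, 0.78, -0.001, 0.002]
contact_force: [-0.1, 0.0, -2.9]
opening: 0.527
finger_force: 52.9
```

Request:
{"name": "step_arm", "arguments": {"increments": [[[8,35,0],[0,0,-0.018]],[[8,35,0],[0,0,-0.018]],[[8,35,0],[0,0,-0.018]],[[8,35,0],[0,0,-0.018]],[[8,35,0],[0,0,-0.018]],[[8,35,0],[0,0,-0.018]],[[8,35,0],[0,0,-0.018]],[[8,35,0],[0,0,-0.018]]]}}

```text
time: 25.92
eef_pos: [0.5093, -0.0288, 0.1815]
tcp_rot: [0.68, 0.733, -0.0, -0.001]
contact_force: [1.2, -0.4, -1.8]
opening: 0.528
finger_force: 52.9
```

```bash
python3 - <<'E'
from h import *
s=readout.get_state(); print(s['eef_pos']*1000,s['time'],s['opening'],s['contact_force'],R.from_quat(s['tcp_rot']).as_matrix()[:,1])
E
```

```text
[509.31529125 -28.8346807  181.53308286] 25.9167 0.5278616242600341 [ 1.20356364 -0.44764654 -1.83620191] [ 0.99712097  0.07580748 -0.00173243]
```

Request:
{"name": "step_arm", "arguments": {"increments": [[[6,33,0],[0,0,0]],[[6,33,0],[0,0,0]],[[6,33,0],[0,0,0]],[[6,33,0],[0,0,0]],[[6,33,0],[0,0,0]],[[6,30,-10],[0,0,0]],[[0,0,-20],[0,0,0]],[[0,0,0],[0,0,0]]]}}

```text
time: 26.58
eef_pos: [0.5427, 0.1654, 0.1476]
tcp_rot: [0.678, 0.735, -0.004, -0.003]
contact_force: [-0.5, -0.8, -3.0]
opening: 0.531
finger_force: 52.7
```

Request:
{"name": "step_arm", "arguments": {"increments": [[[0,0,-20],[0,0,0]],[[0,0,-30],[0,0,0]],[[0,0,-15],[0,0,0]],[[0,0,-10],[0,0,0]],[[0,0,0],[0,0,0]],[[0,0,0],[0,0,0]]]}}

```text
time: 27.08
eef_pos: [0.546, 0.1636, 0.0776]
tcp_rot: [0.68, 0.734, -0.0, -0.0]
contact_force: [0.4, -0.3, -1.3]
opening: 0.525
finger_force: 52.8
```

```bash
python3 - <<'E'
from h import *
s=readout.get_state(); print(s['eef_pos']*1000,s['time'],s['opening'],s['contact_force'],R.from_quat(s['tcp_rot']).as_matrix()[:,1])
E
```

```text
[546.01294962 163.62767528  77.64185746] 27.0833 0.5254179747793871 [ 0.41582784 -0.32821523 -1.27039626] [ 9.97102274e-01  7.60681493e-02 -8.32031347e-04]
```

Request:
{"name": "step_arm", "arguments": {"increments": [[[0,1.5,-14],[0,0,0]],[[0,1.5,-14],[0,0,0]],[[0,0,-14],[0,0,0]],[[0,0,-8],[0,0,0]],[[0,0,-4.5],[0,0,0]],[[0,0,0],[0,0,0]],[[0,0,0],[0,0,0]]]}}

```text
time: 27.67
eef_pos: [0.5469, 0.1672, 0.0241]
tcp_rot: [0.679, 0.734, 0.001, 0.0]
contact_force: [-0.1, -0.1, -2.4]
opening: 0.53
finger_force: 52.9
```

Request:
{"name": "step_arm", "arguments": {"increments": [[[-0.2,2,0],[0,0,0]],[[-0.2,2,0],[0,0,0]],[[-0.2,2,0],[0,0,0]],[[0,1,0],[0,0,0]],[[0,0,0],[0,0,0]],[[0,0,0],[0,0,0]]]}}

```text
time: 28.17
eef_pos: [0.546, 0.174, 0.0236]
tcp_rot: [0.679, 0.734, 0.0, 0.001]
contact_force: [-0.1, -2.5, -0.1]
opening: 0.524
finger_force: 53.0
```

Request:
{"name": "step_arm", "arguments": {"increments": [[[-0.1,1.5,0],[0,0,0]],[[0,1,0],[0,0,0]],[[0,0,0],[0,0,0]],[[0,0,0],[0,0,0]]]}}

```text
time: 28.5
eef_pos: [0.546, 0.1741, 0.0236]
tcp_rot: [0.679, 0.734, -0.002, 0.002]
contact_force: [-0.7, -10.6, 1.7]
opening: 0.527
finger_force: 53.3
```

Contact came at y≈174.1, as expected (30.2 mm spacing). I push a touch more, lower the block and release it.

Request:
{"name": "step_arm", "arguments": {"increments": [[[0,1.5,-1],[0,0,0]],[[0,0,0],[0,0,0]],[[0.1,-2,-0.7],[0,0,0]],[[0,0,0],[0,0,0]]]}}

```text
time: 28.83
eef_pos: [0.5463, 0.1741, 0.0222]
tcp_rot: [0.679, 0.734, -0.001, 0.001]
contact_force: [0.5, -8.7, 1.4]
opening: 0.527
finger_force: 53.4
```

Request:
{"name": "step_arm", "arguments": {"fingers": 0.7, "increments": [[[0,0,0],[0,0,0]],[[0,0,0],[0,0,0]],[[0,0,0],[0,0,0]],[[0,0,10],[0,0,0]],[[0,0,25],[0,0,0]],[[0,0,38],[0,0,0]],[[0,0,38],[0,0,0]],[[0,-15,35],[0,0,0]]]}}

```text
time: 29.5
eef_pos: [0.5453, 0.1631, 0.1702]
tcp_rot: [0.678, 0.735, 0.001, -0.0]
contact_force: [1.2, 0.1, 0.5]
opening: 0.849
finger_force: 0.0
```

Request:
{"name": "step_arm", "arguments": {"fingers": 1, "increments": [[[1,-30,15],[0,0,0]],[[1,-35,15],[0,0,0]],[[1,-35,15],[0,0,0]],[[1,-35,15],[0,0,0]],[[0,0,0],[0,0,0]],[[0,0,0],[0,0,0]]]}}

```text
time: 30.0
eef_pos: [0.5503, 0.0251, 0.2295]
tcp_rot: [0.68, 0.733, 0.001, 0.001]
contact_force: [0.1, 1.0, -0.4]
opening: 1.002
finger_force: 0.0
```

```bash
python3 - <<'E'
from h import *
s=readout.get_state(); print(s['eef_pos']*1000,s['time'],s['opening'],R.from_quat(s['tcp_rot']).as_matrix()[:,1])
shot('wrist','w11')
E
```

```text
[550.26177582  25.06690814 229.52923293] 30.0 1.0020775516184146 [0.99725427 0.07396718 0.00357601]
```

View pics/w11.png

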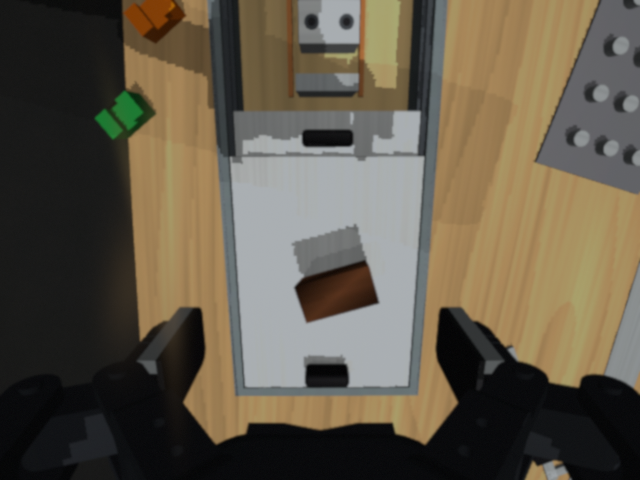

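The row is packed, with a shadowed gap before the lug. The wedge has corners at about (295,290), (366,262), (378,300) and (307,322), turned about 17° in the image. The neighbour handle is at (327,376).

```bash
python3 - <<'E'
from h import *
C=load('w11'); im=cv2.imread('pics/w11.png'); hsv=cv2.cvtColor(im,cv2.COLOR_BGR2HSV)
m=((hsv[...,0]<18)&(hsv[...,1]>100)&(hsv[...,2]<130)).astype(np.uint8)*255
z=np.zeros_like(m);z[230:350,270:400]=m[230:350,270:400]
k=max(cv2.findContours(z,0,2)[0],key=cv2.contourArea); a=cv2.approxPolyDP(k,3,True)[:,0]; print(a.tolist())
print((onz(C,a,.127)*1000).round(1).tolist())
r=cv2.minAreaRect(k); print(r,(onz(C,cv2.boxPoints(r),.127)*1000).round(1).tolist())
for y in range(255,325,5): print(y,[int(im[y,x].mean()) for x in range(295,380,7)])
E
```

```text
[[364, 262], [302, 280], [297, 290], [307, 320], [376, 301]]
[[581.6, 14.1, 127.0], [541.7, -1.5, 127.0], [538.8, -8.9, 127.0], [547.0, -30.6, 127.0], [592.7, -13.0, 127.0]]
((335.6795349121094, 291.0697021484375), (42.33189392089844, 74.14822387695312), 74.35775756835938) [[536.6, -2.3, 127.0], [582.6, 15.1, 127.0], [593.4, -13.3, 127.0], [546.1, -31.7, 127.0]]
255 [137, 115, 115, 113, 115, 103, 100, 104, 101, 100, 145, 173, 172]
260 [168, 115, 114, 101, 103, 102, 101, 103, 100, 92, 83, 172, 172]
265 [173, 115, 111, 101, 103, 102, 99, 78, 22, 18, 28, 172, 173]
270 [174, 114, 101, 101, 94, 49, 11, 16, 32, 49, 52, 170, 173]
275 [174, 164, 74, 24, 13, 18, 32, 41, 47, 53, 50, 151, 173]
280 [174, 33, 12, 18, 30, 35, 40, 47, 51, 49, 44, 98, 174]
285 [117, 16, 22, 29, 34, 40, 44, 50, 50, 47, 43, 48, 174]
290 [98, 20, 27, 32, 36, 42, 49, 53, 49, 43, 38, 31, 174]
295 [160, 25, 30, 35, 41, 50, 54, 47, 42, 35, 32, 27, 171]
300 [173, 28, 34, 39, 47, 51, 47, 42, 37, 32, 27, 23, 152]
305 [173, 39, 40, 45, 48, 48, 42, 38, 33, 30, 44, 127, 172]
310 [174, 101, 42, 47, 48, 43, 39, 38, 97, 162, 173, 174, 173]
315 [174, 161, 46, 49, 46, 69, 146, 172, 174, 174, 173, 174, 174]
320 [174, 173, 58, 121, 170, 173, 174, 174, 174, 174, 174, 173, 173]
```

Request:
{"name": "step_arm", "arguments": {"increments": [[[3,-7,-16],[0,0,0.074]],[[3,-7,-16],[0,0,0.074]],[[3,-7,-16],[0,0,0.074]],[[3,-7,-16],[0,0,0.074]],[[3,-7,-11],[0,0,0]],[[0,0,0],[0,0,0]],[[0,0,0],[0,0,0]]]}}

```text
time: 30.63
eef_pos: [0.5639, -0.0078, 0.1514]
tcp_rot: [0.564, 0.826, -0.0, -0.001]
contact_force: [-0.9, 0.2, -0.4]
opening: 1.004
finger_force: 0.0
```

```bash
python3 - <<'E'
from h import *
s=readout.get_state(); print(s['eef_pos']*1000,s['time'],R.from_quat(s['tcp_rot']).as_matrix()[:,1])
im=shot('wrist','w12'); im=im[:,:,::-1]
C=load('w12'); hsv=cv2.cvtColor(im,cv2.COLOR_BGR2HSV)
m=((hsv[...,0]<18)&(hsv[...,1]>100)&(hsv[...,2]<130)).astype(np.uint8)*255
z=np.zeros_like(m);z[150:420,215:425]=m[150:420,215:425]
k=max(cv2.findContours(z,0,2)[0],key=cv2.contourArea); a=cv2.approxPolyDP(k,5,True)[:,0]; print(a.tolist())
print((onz(C,a,.127)*1000).round(1).tolist()); print(proj(C,s['eef_pos']-[0,0,0.023]))
E
```

```text
[563.90751314  -7.83914423 151.36258095] 30.6333 [ 0.93155963  0.36358289 -0.0020323 ]
[[264, 267], [265, 320], [372, 320], [375, 267], [364, 261], [276, 260]]
[[537.5, -6.7, 127.0], [546.5, -31.4, 127.0], [593.2, -13.1, 127.0], [584.0, 11.5, 127.0], [578.2, 12.3, 127.0], [541.4, -1.6, 127.0]]
[[317.76721654 290.26607215]]
```

Request:
{"name": "step_arm", "arguments": {"increments": [[[0.7,-1.2,-20],[0,0,0]],[[0.7,-1.3,-18],[0,0,0]],[[0,0,-9],[0,0,0]],[[0,0,-4],[0,0,0]],[[0,0,0],[0,0,0]],[[0,0,0],[0,0,0]]]}}

```text
time: 31.18
eef_pos: [0.5665, -0.0112, 0.1024]
tcp_rot: [0.564, 0.826, 0.0, 0.001]
contact_force: [0.2, 0.1, 0.2]
opening: 1.001
finger_force: 0.0
```

Request:
{"name": "step_arm", "arguments": {"fingers": -1, "grip_force": 40, "increments": [[[0,0,0],[0,0,0]],[[0,0,0],[0,0,0]],[[0,0,0],[0,0,0]],[[0,0,0],[0,0,0]],[[0,0,0],[0,0,0]],[[0,0,0],[0,0,0]]]}}

```text
time: 31.68
eef_pos: [0.5667, -0.0114, 0.1026]
tcp_rot: [0.564, 0.826, 0.0, 0.001]
contact_force: [-1.0, 0.8, 4.8]
opening: 0.597
finger_force: 43.1
```

Request:
{"name": "step_arm", "arguments": {"grip_force": 80, "increments": [[[0,0,0],[0,0,0]],[[0,0,15],[0,0,0]],[[0,0,25],[0,0,0]],[[0,0,25],[0,0,0]],[[0,0,0],[0,0,0]],[[0,0,0],[0,0,0]]]}}

```text
time: 32.18
eef_pos: [0.5667, -0.0115, 0.1676]
tcp_rot: [0.564, 0.826, 0.001, 0.001]
contact_force: [0.0, -0.2, -0.6]
opening: 0.592
finger_force: 83.0
```

```bash
python3 - <<'E'
from h import *
s=readout.get_state(); print(s['eef_pos']*1000,s['time'],s['opening'],s['finger_force'],R.from_quat(s['tcp_rot']).as_matrix().round(4).tolist())
shot('wrist','w13'); cv2.imwrite('pics/c13.png',cv2.imread('pics/w13.png')[180:420,150:490])
E
```

```text
[566.65538589 -11.4573703  167.57250437] 32.1833 0.5919604028670038 82.98826575279236 [[-0.3644, 0.9313, 0.0029], [0.9313, 0.3644, -0.0006], [-0.0016, 0.0025, -1.0]]
```

View pics/c13.png

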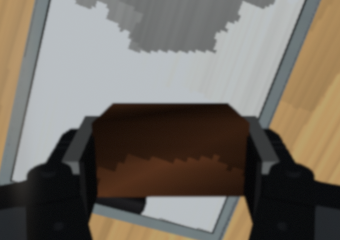

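The wedge is held square: its top's near edge is at full-image row 375 and its far edge at about row 298.

```bash
python3 - <<'E'
from h import *
C=load('w13'); s=readout.get_state(); Rm=R.from_quat(s['tcp_rot']).as_matrix()
P=onz(C,[(320,298),(320,375),(245,375),(395,375)],.1676-.1026+.127); print(((P-s['eef_pos'])@Rm*1000).round(1))
E
```

```text
[[ 16.7   1.9 -26.2]
 [-12.3   2.  -26.2]
 [-12.4 -24.1 -26.2]
 [-12.4  28.  -26.2]]
```

Request:
{"name": "step_arm", "arguments": {"increments": [[[-3,27,0],[0,0,-0.0742]],[[-3,27,0],[0,0,-0.0742]],[[-3,27,0],[0,0,-0.0742]],[[-3,27,0],[0,0,-0.0742]],[[-3,27,0],[0,0,0]],[[-3.5,27.5,0],[0,0,0]],[[0,0,0],[0,0,0]],[[0,0,0],[0,0,0]]]}}

```text
time: 32.9
eef_pos: [0.5458, 0.1521, 0.164]
tcp_rot: [0.679, 0.734, -0.002, -0.001]
contact_force: [0.7, 0.3, -0.5]
opening: 0.595
finger_force: 82.9
```

Request:
{"name": "step_arm", "arguments": {"increments": [[[0,0,-20],[0,0,0]],[[0,0,-25],[0,0,0]],[[0,0,-15],[0,0,0]],[[0,0,0],[0,0,0]],[[0,0,0],[0,0,0]],[[0,0,0],[0,0,0]]]}}

```text
time: 33.4
eef_pos: [0.548, 0.1505, 0.1069]
tcp_rot: [0.68, 0.733, 0.0, 0.0]
contact_force: [0.1, -0.5, -0.6]
opening: 0.594
finger_force: 83.1
```

```bash
python3 - <<'E'
from h import *
s=readout.get_state(); print(s['eef_pos']*1000,s['time'],s['opening'],s['contact_force'],R.from_quat(s['tcp_rot']).as_matrix().round(4).tolist())
E
```

```text
[547.99968034 150.48708142 106.94285074] 33.4 0.5942920450404047 [ 0.06218174 -0.5499658  -0.6483773 ] [[-0.0751, 0.9972, 0.0007], [0.9972, 0.0751, -0.0], [-0.0001, 0.0007, -1.0]]
```

Request:
{"name": "step_arm", "arguments": {"increments": [[[0,0,-14],[0,0,0]],[[0,0,-8],[0,0,0]],[[0,0,-6],[0,0,0]],[[0,0,-4],[0,0,0]],[[0,0,0],[0,0,0]],[[0,0,0],[0,0,0]]]}}

```text
time: 33.9
eef_pos: [0.5475, 0.1512, 0.0745]
tcp_rot: [0.68, 0.734, 0.0, 0.0]
contact_force: [-0.0, 0.2, -1.2]
opening: 0.592
finger_force: 83.1
```

Request:
{"name": "step_arm", "arguments": {"increments": [[[0,0,-6],[0,0,0]],[[0,0,-6],[0,0,0]],[[0,0,-4],[0,0,0]],[[0,0,0],[0,0,0]],[[0,0,0],[0,0,0]]]}}

```text
time: 34.32
eef_pos: [0.547, 0.1512, 0.0578]
tcp_rot: [0.68, 0.734, -0.0, -0.0]
contact_force: [1.4, 0.7, 0.8]
opening: 0.594
finger_force: 83.1
```

Request:
{"name": "step_arm", "arguments": {"increments": [[[0.1,-1.5,0],[0,0,0]],[[0.1,-1,0],[0,0,0]],[[0,0,0],[0,0,0]],[[0,0,0],[0,0,0]]]}}

```text
time: 34.65
eef_pos: [0.5478, 0.1486, 0.0587]
tcp_rot: [0.68, 0.733, 0.0, 0.0]
contact_force: [-0.2, -0.1, -0.3]
opening: 0.592
finger_force: 83.1
```

Request:
{"name": "step_arm", "arguments": {"increments": [[[0,0,-5],[0,0,0]],[[0,0,-5],[0,0,0]],[[0,0,0],[0,0,0]],[[0,0,0],[0,0,0]]]}}

```text
time: 34.98
eef_pos: [0.547, 0.1487, 0.0476]
tcp_rot: [0.68, 0.734, -0.001, -0.001]
contact_force: [-0.4, -0.5, -0.1]
opening: 0.591
finger_force: 83.1
```

Request:
{"name": "step_arm", "arguments": {"increments": [[[0,-0.8,-3],[0,0,0]],[[0,0,-2],[0,0,0]],[[0,0,0],[0,0,0]],[[0,0,0],[0,0,0]]]}}

```text
time: 35.32
eef_pos: [0.5476, 0.1481, 0.0432]
tcp_rot: [0.68, 0.733, 0.0, -0.0]
contact_force: [1.1, 1.5, -1.4]
opening: 0.594
finger_force: 83.1
```

Request:
{"name": "step_arm", "arguments": {"increments": [[[0,0,-1.5],[0,0,0]],[[0,0,-1.5],[0,0,0]],[[0,0,0],[0,0,0]],[[0,0,0],[0,0,0]]]}}

```text
time: 35.65
eef_pos: [0.5481, 0.1481, 0.0416]
tcp_rot: [0.68, 0.734, 0.0, 0.0]
contact_force: [-1.4, 1.3, 4.9]
opening: 0.591
finger_force: 83.7
```

Request:
{"name": "step_arm", "arguments": {"increments": [[[0,0,-1.5],[0,0,0]],[[0,0,-1],[0,0,0]],[[0,0,0],[0,0,0]],[[0,0,0],[0,0,0]]]}}

```text
time: 35.98
eef_pos: [0.5485, 0.1482, 0.0407]
tcp_rot: [0.68, 0.734, 0.0, 0.0]
contact_force: [-4.6, 0.3, 13.1]
opening: 0.592
finger_force: 84.6
```

Request:
{"name": "step_arm", "arguments": {"increments": [[[0,0,-1.5],[0,0,0]],[[0,0,-1],[0,0,0]],[[0,0,0],[0,0,0]],[[0,0,0],[0,0,0]]]}}

```text
time: 36.32
eef_pos: [0.5487, 0.1482, 0.0403]
tcp_rot: [0.68, 0.734, -0.0, -0.0]
contact_force: [-9.2, -0.3, 22.6]
opening: 0.586
finger_force: 85.9
```

Request:
{"name": "step_arm", "arguments": {"increments": [[[-0.5,0,-1.5],[0,0,0]],[[0,0,0],[0,0,0]],[[0,0,0],[0,0,0]]]}}

```text
time: 36.57
eef_pos: [0.5488, 0.1482, 0.0401]
tcp_rot: [0.679, 0.734, 0.0, 0.0]
contact_force: [-10.8, 0.1, 28.3]
opening: 0.595
finger_force: 86.5
```

Request:
{"name": "step_arm", "arguments": {"fingers": 0.7, "increments": [[[0,0,4],[0,0,0]],[[0,0,0],[0,0,0]],[[0,0,0],[0,0,0]],[[0,0,0],[0,0,0]],[[0,0,15],[0,0,0]],[[0,0,30],[0,0,0]],[[0,0,38],[0,0,0]]]}}

```text
time: 37.15
eef_pos: [0.544, 0.1474, 0.1174]
tcp_rot: [0.68, 0.733, -0.004, -0.003]
contact_force: [0.1, -0.4, -0.2]
opening: 0.851
finger_force: 0.0
```

Request:
{"name": "step_arm", "arguments": {"fingers": -1, "grip_force": 40, "increments": [[[0,0,38],[0,0,0]],[[0,0,38],[0,0,0]],[[0,0,0],[0,0,0]],[[0,0,0],[0,0,0]],[[0,0,0],[0,0,0]],[[0,0,0],[0,0,0]],[[0,0,0],[0,0,0]]]}}

```text
time: 37.73
eef_pos: [0.5457, 0.1477, 0.1942]
tcp_rot: [0.68, 0.733, -0.002, -0.002]
contact_force: [0.8, -0.4, -0.9]
opening: -0.003
finger_force: 0.0
```

```bash
python3 - <<'E'
from h import *
s=readout.get_state(); print(s['eef_pos']*1000,s['time'],s['opening'])
shot('wrist','w14'); C=load('w14'); print(proj(C,[s['eef_pos']]))
cv2.imwrite('pics/c14.png',cv2.resize(cv2.imread('pics/w14.png')[60:400,170:470],None,fx=1.7,fy=1.7,interpolation=2))
E
```

```text
[545.73456084 147.72157626 194.16375075] 37.7333 -0.0031266058588854586
[[317.19010915 313.55424886]]
```

View pics/c14.png

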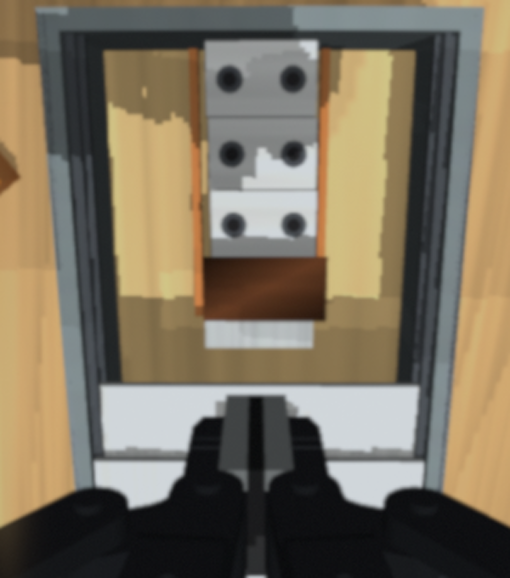

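The three blocks are packed against the end wall. The wedge sits level at about (326,230) in the full image, against the lug. I'll press it once more from above with shut fingers.

Request:
{"name": "step_arm", "arguments": {"increments": [[[2,2,-30],[0,0,0]],[[1,1,-38],[0,0,0]],[[0,0,-30],[0,0,0]],[[0,0,-16],[0,0,0]],[[0,0,-6],[0,0,0]],[[0,0,0],[0,0,0]],[[0,0,0],[0,0,0]]]}}

```text
time: 38.37
eef_pos: [0.5504, 0.1509, 0.0772]
tcp_rot: [0.68, 0.734, 0.0, 0.0]
contact_force: [0.6, 0.9, 0.1]
opening: 0.004
finger_force: 0.0
```

Request:
{"name": "step_arm", "arguments": {"increments": [[[0,0,-3],[0,0,0]],[[0,0,-3],[0,0,0]],[[0,0,-2],[0,0,0]],[[0,0,0],[0,0,0]],[[0,0,0],[0,0,0]]]}}

```text
time: 38.78
eef_pos: [0.5502, 0.1509, 0.0693]
tcp_rot: [0.68, 0.734, 0.0, 0.0]
contact_force: [1.0, 0.0, 0.1]
opening: -0.002
finger_force: 0.0
```

Request:
{"name": "step_arm", "arguments": {"increments": [[[0,0,-2],[0,0,0]],[[0,0,-2],[0,0,0]],[[0,0,-1.5],[0,0,0]],[[0,0,0],[0,0,0]],[[0,0,0],[0,0,0]]]}}

```text
time: 39.2
eef_pos: [0.5503, 0.151, 0.0644]
tcp_rot: [0.68, 0.734, -0.0, -0.0]
contact_force: [-1.5, 0.6, 5.2]
opening: -0.001
finger_force: 2.7
```

Request:
{"name": "step_arm", "arguments": {"increments": [[[0,0,-2],[0,0,0]],[[0,0,-1.5],[0,0,0]],[[0,0,0],[0,0,0]],[[0,0,0],[0,0,0]]]}}

```text
time: 39.53
eef_pos: [0.5506, 0.1509, 0.0642]
tcp_rot: [0.679, 0.734, -0.001, -0.0]
contact_force: [-8.9, -0.5, 21.2]
opening: -0.002
finger_force: 10.3
```

Request:
{"name": "step_arm", "arguments": {"increments": [[[0,0,15],[0,0,0]],[[0,0,35],[0,0,0]],[[0,0,35],[0,0,0]],[[0,0,10],[0,0,0]]]}}

```text
time: 39.87
eef_pos: [0.5532, 0.1513, 0.161]
tcp_rot: [0.68, 0.734, 0.004, 0.003]
contact_force: [1.5, 0.2, 0.6]
opening: -0.003
finger_force: 0.0
```

Request:
{"name": "step_arm", "arguments": {"fingers": 1, "increments": [[[0,-28,0],[0,0,0]],[[0,-29,0],[0,0,0]],[[0,0,0],[0,0,0]],[[0,0,0],[0,0,0]],[[0,0,0],[0,0,0]],[[0,0,0],[0,0,0]]]}}

```text
time: 40.37
eef_pos: [0.5498, 0.0946, 0.1545]
tcp_rot: [0.679, 0.734, -0.0, -0.0]
contact_force: [0.2, 0.6, -0.6]
opening: 0.846
finger_force: 0.0
```

Request:
{"name": "step_arm", "arguments": {"increments": [[[0.5,-2,-20],[0,0,0]],[[0,0,-25],[0,0,0]],[[0,0,-16],[0,0,0]],[[0,0,-9],[0,0,0]],[[0,0,-4],[0,0,0]],[[0,0,0],[0,0,0]],[[0,0,0],[0,0,0]]]}}

```text
time: 40.95
eef_pos: [0.5512, 0.0923, 0.0817]
tcp_rot: [0.679, 0.734, 0.0, 0.0]
contact_force: [0.2, -0.6, 1.5]
opening: 1.003
finger_force: 0.0
```

Request:
{"name": "step_arm", "arguments": {"fingers": -1, "grip_force": 30, "increments": [[[0,0,0],[0,0,0]],[[0,0,0],[0,0,0]],[[0,0,0],[0,0,0]],[[0,0,0],[0,0,0]],[[0,0,0],[0,0,0]],[[0,0,0],[0,0,0]]]}}

```text
time: 41.45
eef_pos: [0.5507, 0.0918, 0.0818]
tcp_rot: [0.68, 0.734, -0.0, 0.0]
contact_force: [-2.2, -0.2, 4.8]
opening: 0.404
finger_force: 30.2
```

Request:
{"name": "step_arm", "arguments": {"increments": [[[-0.5,6,0],[0,0,0]],[[-1,14,0],[0,0,0]],[[-1.2,15,0],[0,0,0]],[[-1.2,15,0],[0,0,0]],[[-1.2,15,0],[0,0,0]],[[-1.2,15,0],[0,0,0]],[[-1.1,15,0],[0,0,0]],[[-1,13,0],[0,0,0]]]}}

```text
time: 42.12
eef_pos: [0.5424, 0.2004, 0.0818]
tcp_rot: [0.679, 0.734, -0.0, 0.001]
contact_force: [-0.5, -2.4, 5.0]
opening: 0.407
finger_force: 30.2
```

Request:
{"name": "step_arm", "arguments": {"increments": [[[-1,12,0],[0,0,0]],[[-0.8,10,0],[0,0,0]],[[-0.4,6,0],[0,0,0]],[[-0.3,4,0],[0,0,0]],[[-0.2,3,0],[0,0,0]],[[0,0,0],[0,0,0]]]}}

```text
time: 42.62
eef_pos: [0.5401, 0.2316, 0.0817]
tcp_rot: [0.679, 0.734, -0.003, 0.003]
contact_force: [-2.7, -13.0, 7.3]
opening: 0.41
finger_force: 30.5
```

Request:
{"name": "step_arm", "arguments": {"fingers": 1, "increments": [[[0,-1,0],[0,0,0]],[[0,0,0],[0,0,0]],[[0,0,0],[0,0,0]],[[0,0,0],[0,0,0]],[[0,0,25],[0,0,0]],[[0,0,38],[0,0,0]],[[0,0,38],[0,0,0]],[[0,0,38],[0,0,0]]]}}

```text
time: 43.28
eef_pos: [0.5388, 0.2342, 0.2207]
tcp_rot: [0.68, 0.734, -0.0, -0.001]
contact_force: [1.3, 0.3, -0.6]
opening: 1.001
finger_force: 0.0
```

Request:
{"name": "step_arm", "arguments": {"increments": [[[0,-20,20],[0,0,0]],[[0,-30,20],[0,0,0]],[[0,-30,20],[0,0,0]],[[0,-30,20],[0,0,0]],[[0,0,0],[0,0,0]],[[0,0,0],[0,0,0]]]}}

```text
time: 43.78
eef_pos: [0.5402, 0.1233, 0.3014]
tcp_rot: [0.681, 0.733, 0.001, 0.001]
contact_force: [-0.0, 0.4, -0.4]
opening: 1.002
finger_force: 0.0
```

```bash
python3 - <<'E'
from h import *
s=readout.get_state(); print(s['eef_pos']*1000,s['time'],s['opening'],s['contact_force'])
shot('wrist','w15')
a=cv2.resize(cv2.imread('pics/w15.png'),(440,330)); d=shot('side','d15')[:,:,::-1]; b=cv2.resize(d,(360,270))
im=np.zeros((330,800,3),np.uint8); im[:,:440]=a; im[:270,440:]=b; cv2.imwrite('pics/c15.png',im)
E
```

```text
[540.22125187 123.25850798 301.41408343] 43.7833 1.0021186080467126 [-0.04983639  0.37672187 -0.39208496]
```

View pics/c15.png

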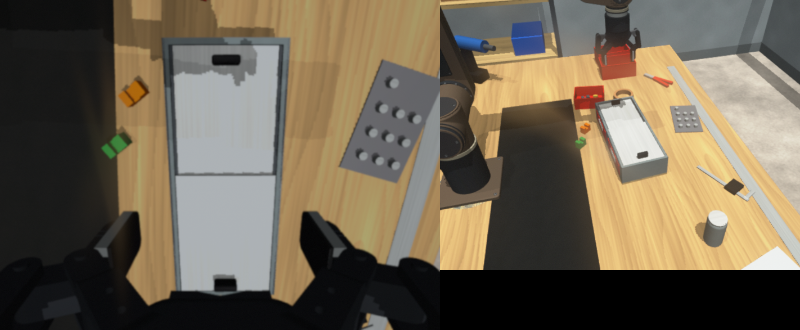

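Both doors are shut (handles at (226,59) and (225,284)). The can and tape are in place and the parts are in the bin, so I'm handing in.

```bash
python3 -c "
from plant import sign_off
print(sign_off())"
```

```text
the job is handed in; nothing more can be done
None
```

I handed the job in at about 44 s: the vee and bushing are in the red bin (no socket was present), the three blocks are packed and locked by the wedge, and both doors are shut; the tape and can were not touched, but no verdict came back.

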